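# Put four machined parts right at their stations

### The job

The four machined parts on the bench stand at each other's stations; put each one upright in the middle of the station where it is needed next: the steel gear on the demagnetiser, the flange on the rotary table, the bearing block on the granite surface plate and the brass nut on the scale. The stations are all taken; the green felt mat is free for setting a part aside. Put the parts down, do not drop them or let them fall over, and leave the coffee cup standing where it is.

Things in the scene. Friction and masses are not known exactly. Their poses are not given: they have to be found in the camera images.
- gear_c (a point): Steel spur gear standing on its face: teeth 50 mm over the tips and 40 mm high, above them a smooth hub 32 mm in diameter and 12 mm high; 52 mm in all, about 0.5 kg. The point is its centre, 26 mm above its underside; z up its bore. It may be gripped across the teeth at any yaw.
- flange_c (a point): Aluminium flange, undrilled: a disc 66 mm in diameter and 8 mm thick at the bottom, a smooth sleeve 36 mm in diameter rising from it; 64 mm high in all, about 0.25 kg. The point is on its axis, 32 mm above its underside; z up. Grip the sleeve, at any yaw.
- block_c (a point): Dark grey cast bearing (pillow) block standing on its foot: foot 90 x 32 x 12 mm, above it a housing 50 mm wide and 32 mm thick with a round top (radius 25 mm) and a bearing in its two flat faces; 56 mm high in all, about 0.45 kg. The point is its centre, 28 mm above its underside; x along the foot, y across the 32 mm thickness (the way to grip it), z up.
- nut_c (a point): Brass hexagon nut with collar, standing on the hexagon: 41 mm across flats (47 mm across corners) and 36 mm high, above it a ringed round collar 32 mm in diameter and 16 mm high; 52 mm in all, about 0.38 kg. The point is its centre, 26 mm above its underside; z up; x is square to one pair of flats (others every 60 degrees).
- demag_top (a point): Demagnetiser: fixed grey box 150 x 120 mm with a bright top plate that has two dark pole strips across it, rocker switch and red lamp on its front side. The point is the centre of the flat top, 70 mm above the bench; x along the 150 mm, z up.
- rotary_top (a point): Rotary (dividing) table: fixed, a round steel table 112 mm in diameter with two crossing T-slots on a dark cast base, a small handwheel on the side towards its +y (to 100 mm from the centre, below 50 mm high). The point is the centre of the round top, 70 mm above the bench; z up. Parts rest flat on it.
- plate_top (a point): Granite surface plate: fixed plain black slab 150 x 130 mm. The point is the centre of its flat top, 50 mm above the bench; x along the 150 mm, z up.
- scale_top (a point): Bench scale: fixed white housing with a square bright steel pan 130 x 120 mm; a display and keys on a strip beyond the pan's -x edge (to 110 mm from the centre, 42 mm high). The point is the centre of the pan's flat top, 50 mm above the bench; z up. The pan does not give.
- mat_top (a point): Green felt mat, 150 x 130 mm and 4 mm thick, fixed to the bench and empty at the start: the free spot for setting a part aside. The point is the centre of its top, 4 mm above the bench; z up.
- cup_c (a point): White paper coffee cup with a black lid, standing loose beyond the stations: 97 mm high, 78 mm in diameter at the lid, about 0.12 kg. The point is on its axis, 48 mm above the bench. Not to be moved.
Things that resemble listed ones, but are neither listed nor needed, are in the scene too. Leave any brown or pink look-alike of the part that bears block_c alone.

How it is judged:
By the outcome, as a careful person would: the job done as asked, in the order asked, and still so for the second after the job is handed in, with the robot touching nothing.
It also fails if it takes over 136 s, if anything falls off the work surface, if the arm or the gripper's body presses on something with over 40 N, if the wrist force passes 120 N, or if a joint passes its speed limit or range.

### The arm

A 6-joint arm with a two-finger parallel gripper is mounted at the origin on the work surface. World frame = base frame: x ahead of the robot, y to its left, z up, the work surface at z = 0. Lengths are in m, angles in rad, forces in N, time in s.
With the tool pointing down it reaches from about 0.375 to 0.825 m from the base axis. Payload 5.5 kg.
Tool frame: the origin (TCP) lies on the centre line of the jaws, within the pads' length; the fingertips stand 8 mm ahead of it and the grasp point (between the pads) lies 11 mm behind it; y points along the fingers, z is the direction in which the jaws open and shut, and the axes are right-handed (so a half turn about y gives the same grasp; the last joint's range is limited). The gripper opens to 85 mm and grips with 20 to 120 N. Pads are 22 mm wide; open, the fingers measure 114 mm over their backs; the gripper's body (76 mm by 85 mm) begins 54 mm behind the grasp point. The pads swing forward as they close: fully open they stand 13 mm farther back than shut.
Start: joints at [1.342, 0.314, -0.047, 1.21, 0, 1.571], TCP at [0.136, 0.584, 0.239] pointing down, gripper open.
Joint ranges: [-2.67, 2.67], [-0.69, 1.73], [-1.03, 1.25], [-2.08, 2.16], [-1.42, 1.45], [-3.14, 3.14]. Speed limits (rad/s): [2.39, 2.39, 3.01, 3.14, 3.14, 3.14].

### API

Orientations are given as a rotation vector (axis times angle).
In Python, from plant import arm gives the robot as it stands.
- The arm moves only by the tool step_arm, never from a script. Its argument "motion" is one flat list of numbers, 6 for each row, row after row: the shift along the tool's x, y, z in m, then the turn, a rotation vector about the tool's x, y, z in rad. A call has 1 to 10 rows; each row shifts and turns the pose as measured when the row begins, along the tool's axes as they then stand; what a row does not reach is not made up. A row lasts 1/10 s, in which the tool goes at most 50 mm and 8.59 degrees, less where a joint would pass 70% of its speed; a pose out of reach is approached as far as the arm can. A call is refused whole if a number of a shift passes 0.05 or a number of a turn 0.15, either way. A call with a gripper value outside its range is refused whole. "jaw" is the opening, from 0 (shut) to 1 (fully open), set as the call begins (left out, the last holds). The fingers move at their own pace and stop on an object; "squeeze" is the grip in N (left out, the last holds). Time passes only in rows, so rows that do not move let the fingers close. It gives the time, the measured TCP pose, the force and the opening at its end, in the units of the state.
- arm.state(): the state, without advancing time (a new reading comes with each control period).
- arm.grab_frame(name): name is "scene" or "top" or "wrist"; returns the picture (420x560x3 uint8, red, green, blue); there is no depth.
- arm.camera_model(name): a dict with "camera_matrix" (3x3 intrinsics, pixels), "dist_coeffs" ([k1, k2, p1, p2, k3] as OpenCV has them; the pictures are not rectified), "R" (3x3) and "t" (3): a world point X has camera coordinates R X + t. Camera axes: x right, y down, z forward; pixel columns grow to the right and rows downward; lengths in m; the calibration is good to about 2 mm. A picture is of the moment at which its call begins: read the wrist's pose just before it. camera_model takes no time and is no camera call; for the wrist camera it gives the pose at the moment of the call.
- arm.hand_in(): hands the job in, once; it reports no verdict.
Trained networks look in the newest picture that a camera, given by its name, has taken for a name from the list of things; names that differ only in an ending like _2 or _b are one class to them, and where a whole thing is asked for, a point or a joint stands for the part that bears it (a point fixed in the world has none). Each returns a list of dicts, best first, with "score" (0 to 1); they miss things now and then, are a little off and sometimes report something else, mostly with a low value. They report only what shows in the picture. A call takes as long as a camera call. They do not tell look-alikes from the thing itself.
- arm.silhouettes(target, camera): "region" (420x560 bool, what is visible of it).
- arm.pinpoint(target, camera): "at" ([x, y, z] in m, in world coordinates, good to about 4 mm: a listed point, or the origin of a listed thing).
The state is a dict: "t": time; "joints": joint angles; "joint_velocities": joint speeds; "tau": joint torques, N m; "eef_pos": TCP position; "ee_rot": TCP orientation; "contact_force": force on the tool from outside, world axes, zero at the start; "torque": the same for the moment, N m; "gripper_width": finger opening in m.
Only numpy, scipy, OpenCV 4.12 (cv2) and the standard library are available. Lean on these libraries where they do the work, as an engineer would, in place of code of your own. Each camera call takes 0.05 s, during which the arm holds its last target. There are 200 camera calls.

## Working session

There is one attempt and no reset: what is moved stays moved. The work goes in short steps, Python scripts to look and compute and a tool call to move; the robot and the scene stay as the last step left them, time stands still between calls to the robot, and variables do not carry over. Pictures are saved under pics/ and viewed, about 12 in all and at most 16, crops included, and the job is handed in when it is done.

Besides the shell and the picture viewer there is one more tool, called after "Request:" as a command line: name --argument value ..., lists and objects as JSON in quotes. step_arm: Moves the arm, as the interface text tells. Its arguments: {"type":"object","properties":{"motion":{"type":"array","items":{"type":"number"}},"jaw":{"type":"number"},"squeeze":{"type":"number"}},"required":["motion"]}

```bash
mkdir -p pics
cat > h.py <<'E'
import numpy as np, cv2
from plant import arm
def save(name,fn):
    im=arm.grab_frame(name); cv2.imwrite('pics/'+fn,im[:,:,::-1]); return im
def proj(name,X):
    c=arm.camera_model(name); r,_=cv2.Rodrigues(np.array(c['R'],float))
    return cv2.projectPoints(np.array(X,float).reshape(-1,1,3),r,np.array(c['t'],float),np.array(c['camera_matrix']),np.array(c['dist_coeffs']))[0][:,0]
def back(name,uv,z):
    c=arm.camera_model(name);R=np.array(c['R']);t=np.array(c['t'])
    p=cv2.undistortPoints(np.array([[uv]],float),np.array(c['camera_matrix']),np.array(c['dist_coeffs']))[0,0]
    d=R.T@np.array([p[0],p[1],1]);o=-R.T@t
    return o+d*(z-o[2])/d[2]
E
python3 - <<'E'
from h import *
s=arm.state(); print({k:np.round(v,3) for k,v in s.items()})
a=save('scene','s0.png'); b=save('top','t0.png'); 
cv2.imwrite('pics/a.png',np.vstack([a,b])[:,:,::-1])
for n in ['gear_c','flange_c','block_c','nut_c','demag_top','rotary_top','plate_top','scale_top','mat_top','cup_c']:
    for c in ['top','scene']:
        print(n,c,[(np.round(d['at'],3).tolist(),round(d['score'],2),proj(c,d['at'])[0].round().tolist()) for d in arm.pinpoint(n,c)])
E
```

```text
{'t': np.float64(0.0), 'joints': array([ 1.342,  0.314, -0.048,  1.21 ,  0.   ,  1.571]), 'joint_velocities': array([ 0.001, -0.001, -0.001,  0.   , -0.   , -0.   ]), 'tau': array([ 3.0000e-03, -5.3959e+01,  3.3975e+01,  1.9000e-02,  0.0000e+00,
        0.0000e+00]), 'eef_pos': array([0.136, 0.584, 0.238]), 'ee_rot': array([-1.565,  0.18 , -0.179]), 'contact_force': array([-0.603,  0.65 ,  0.   ]), 'torque': array([ 0.022, -0.049,  0.012]), 'gripper_width': np.float64(0.085)}
gear_c top [([0.558, 0.372, 0.074], 0.65, [104.0, 174.0])]
gear_c scene [([0.568, 0.37, 0.076], 0.93, [370.0, 314.0]), ([0.471, 0.156, 0.07], 0.34, [324.0, 252.0])]
flange_c top [([0.47, 0.155, 0.066], 0.65, [195.0, 210.0]), ([0.656, 0.001, 0.084], 0.59, [257.0, 134.0])]
flange_c scene [([0.65, 0.005, 0.083], 0.65, [229.0, 252.0])]
block_c top [([0.412, -0.484, 0.025], 0.84, [451.0, 233.0]), ([0.169, -0.327, 0.027], 0.67, [395.0, 333.0]), ([0.28, -0.436, 0.03], 0.59, [437.0, 286.0]), ([0.444, -0.134, 0.095], 0.58, [314.0, 217.0])]
block_c scene [([0.447, -0.135, 0.094], 0.89, [254.0, 197.0]), ([0.411, -0.489, 0.
[... 699 characters left out ...]
, 0.59, [255.0, 206.0])]
plate_top top [([0.558, 0.37, 0.052], 0.68, [109.0, 177.0]), ([0.653, -0.002, 0.05], 0.66, [259.0, 140.0]), ([0.441, -0.129, 0.07], 0.59, [312.0, 220.0])]
plate_top scene [([0.656, 0.0, 0.05], 0.97, [227.0, 263.0])]
scale_top top [([0.56, 0.368, 0.048], 0.67, [110.0, 177.0])]
scale_top scene [([0.562, 0.366, 0.049], 0.78, [370.0, 321.0])]
mat_top top [([0.564, -0.353, 0.001], 0.82, [393.0, 177.0]), ([0.652, 0.003, 0.05], 0.42, [257.0, 140.0])]
mat_top scene [([0.563, -0.353, 0.004], 0.73, [180.0, 210.0])]
cup_c top [([0.723, 0.213, 0.051], 0.89, [175.0, 114.0]), ([0.562, 0.369, 0.052], 0.39, [109.0, 175.0])]
cup_c scene [([0.716, 0.218, 0.051], 0.69, [268.0, 320.0])]
```

View pics/t0.png

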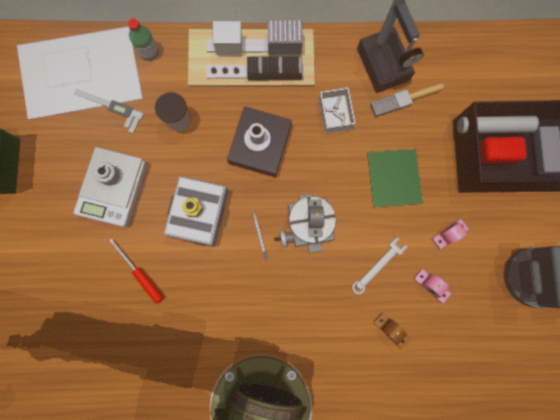

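View pics/s0.png

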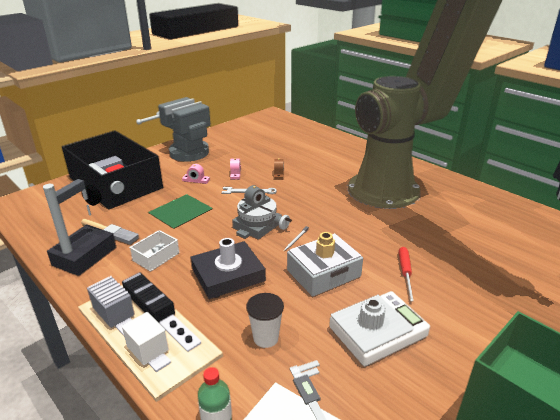

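The top view shows the gear on the scale (106,173), the nut on the demagnetiser (192,207), the flange on the plate (257,134) and the block on the rotary table (315,217). The mat (394,178) is empty and the cup is at (174,112). The scene view agrees. The pink and brown look-alikes lie on the right. The networks' positions fit the given heights.

Plan: nut→mat, gear→demag, nut→scale, then block→mat, flange→rotary, block→plate.

```bash
cat >> h.py <<'E'
from scipy.spatial.transform import Rotation as Ro
def pose():
    s=arm.state(); return np.array(s['eef_pos']),Ro.from_rotvec(s['ee_rot']).as_matrix(),s
def plan(tgt,yaw=None):
    """tgt world TCP, yaw=deg of jaw axis in world (mod 180); prints tool-frame shift (before turning), then turn about tool y"""
    p,R,s=pose(); d=R.T@(np.array(tgt)-p)
    print('t',round(float(s['t']),2),'p',p.round(4),'shift',d.round(4),'dist',np.linalg.norm(d).round(3))
    cur=np.degrees(np.arctan2(R[1,2],R[0,2])); print('jawyaw',cur.round(1),'tilt y',R[:,1].round(4),'j',np.round(s['joints'],2),'w',round(float(s['gripper_width']),4),'F',np.round(s['contact_force'],1))
    if yaw is not None:
        e=(yaw-cur+90)%180-90; print('turn y',np.radians(-e).round(3),'(other',np.radians(-(e-180*np.sign(e))).round(3),')')
        # shift after turn:
        R2=R@Ro.from_rotvec([0,np.radians(-e),0]).as_matrix(); print('shift after turn',(R2.T@(np.array(tgt)-p)).round(4))
E
python3 - <<'E'
from h import *
plan([.469,.154,.25],0)
_,R,_=pose(); print(R.round(3))
arm.grab_frame('top')
for n in ['block_c','nut_c','gear_c','flange_c','demag_top']:
    for d in arm.silhouettes(n,'top')[:4]:
        m=d['region'].astype(np.uint8); c=cv2.findContours(m,0,2)[0]
        if c: print(n,round(d['score'],2),cv2.minAreaRect(np.vstack(c)))
im=arm.grab_frame('top'); 
a=cv2.resize(im[185:250,160:340],None,fx=4,fy=4,interpolation=2); cv2.imwrite('pics/t1.png',a[:,:,::-1])
w=save('wrist','w0.png'); c=arm.camera_model('wrist'); p,R,_=pose()
print('cam pos in tool',(R.T@(-np.array(c['R']).T@c['t']-p)).round(3),'cam axes in tool',(R.T@np.array(c['R']).T).round(2).tolist())
E
```

```text
t 1.1 p [0.1361 0.5844 0.2393] shift [ 0.4219 -0.0107 -0.3436] dist 0.544
jawyaw 76.9 tilt y [-0.  0. -1.] j [ 1.34  0.31 -0.05  1.21  0.    1.57] w 0.0853 F [ 0.2 -0.3  0.5]
turn y 1.342 (other -1.8 )
shift after turn [ 0.4304 -0.0107  0.3329]
[[ 0.974 -0.     0.227]
 [-0.227  0.     0.974]
 [-0.    -1.     0.   ]]
block_c 0.95 ((315.5, 217.0), (38.0, 17.0), 90.0)
block_c 0.95 ((433.2308044433594, 283.6538391113281), (38.08195114135742, 18.301353454589844), 40.815086364746094)
block_c 0.89 ((392.27337646484375, 329.47503662109375), (39.62298583984375, 15.639453887939453), 43.15238952636719)
block_c 0.73 ((450.46002197265625, 234.77999877929688), (16.600000381469727, 36.20000076293945), 53.13010025024414)
nut_c 0.75 ((106.80003356933594, 173.40000915527344), (25.938386917114258, 21.466251373291016), 26.56505012512207)
nut_c 0.59 ((192.5, 207.0), (16.0, 19.0), 90.0)
gear_c 0.89 ((106.25, 173.75), (25.455841064453125, 21.92030906677246), 45.0)
flange_c 0.95 ((256.75, 137.75), (26.162948608398438, 25.45584487915039), 45.0)
demag_top 0.97 ((195.38613891601562, 210.86138916015625), (55.757469177246094, 63.68686294555664), 12.724355697631836)
cam pos in tool [-0.064 -0.135 -0.002] cam axes in tool [[0.0, 0.97, 0.26], [0.0, -0.26, 0.97], [1.0, 0.0, -0.0]]
```

View pics/t1.png

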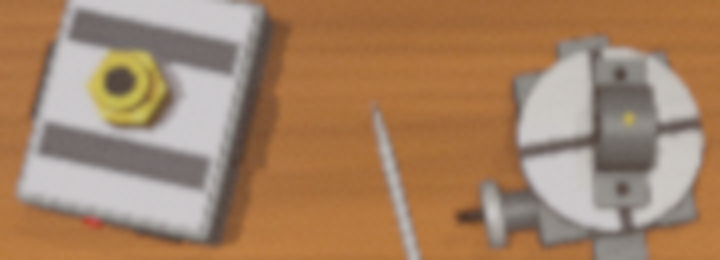

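The block's foot runs along the image vertical (616,75)-(622,188), so roughly world x. The nut is a hexagon centred at (128,88) in the crop. I'm moving over the nut for a closer look.

Request:
step_arm --motion '[0.035,-0.001,-0.029,0,0,0,0.035,-0.001,-0.029,0,0,0,0.035,-0.001,-0.029,0,0,0,0.035,-0.001,-0.029,0,0,0,0.035,-0.001,-0.029,0,0,0,0.035,-0.001,-0.029,0,0,0]' --jaw 1 --squeeze 70

```text
t: 2.1
eef_pos: [0.3037, 0.3654, 0.2442]
ee_rot: [-1.561, 0.171, -0.172]
contact_force: [1.0, 1.5, -0.6]
gripper_width: 0.0852
```

Request:
step_arm --motion '[0.035,-0.001,-0.029,0,0,0,0.035,-0.001,-0.029,0,0,0,0.035,-0.001,-0.029,0,0,0,0.035,-0.001,-0.029,0,0,0,0.035,-0.001,-0.029,0,0,0,0.035,0,-0.029,0,0,0,0,0,0,0,0,0]'

```text
t: 2.8
eef_pos: [0.4796, 0.1366, 0.2511]
ee_rot: [-1.559, 0.17, -0.181]
contact_force: [0.3, 0.9, 0.2]
gripper_width: 0.0855
```

Run:
```python
from h import *
plan([.469,.154,.25],90)
w=save('wrist','w1.png')
for n in ['nut_c','demag_top']: print(n,[(np.round(d['at'],4).tolist(),round(d['score'],2),proj('wrist',d['at'])[0].round().tolist()) for d in arm.pinpoint(n,'wrist')])
```

```text
t 2.8 p [0.4796 0.1366 0.2511] shift [-0.0142  0.0011  0.0146] dist 0.02
jawyaw 77.2 tilt y [ 0.0073  0.0042 -1.    ] j [ 0.28  0.11 -0.27  1.18  0.    0.5 ] w 0.0855 F [0.3 0.9 0.2]
turn y -0.223 (other 2.918 )
shift after turn [-0.0106  0.0011  0.0174]
nut_c [([0.4719, 0.159, 0.0954], 0.68, [308.0, 183.0])]
demag_top []
```

View pics/w1.png

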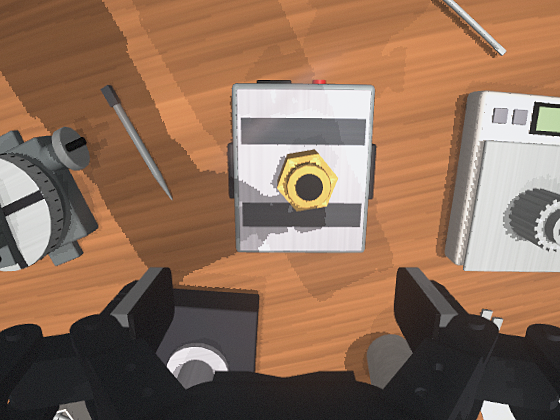

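The wrist view shows the nut at about (308,183) on the demagnetiser, whose corners are (233,84), (374,86), (366,251) and (236,251). I'm fitting the nut's outline to get its yaw.

```bash
cat >> h.py <<'E'
from scipy.optimize import minimize
def ring(r,z,n=48,ph=0): a=np.arange(n)*2*np.pi/n+ph; return np.c_[r*np.cos(a),r*np.sin(a),np.full(n,z)]
def fit(name,mask,solids,x0,per):
    """solids: list of Nx3 point sets (convex each), object frame with z above its underside already in world z; fits x,y,yaw by IoU"""
    def render(v):
        R=Ro.from_euler('z',v[2]).as_matrix(); m=np.zeros(mask.shape,np.uint8)
        for S in solids:
            q=proj(name,S@R.T+[v[0],v[1],0]); h=cv2.convexHull((q*16).astype(np.int32)); cv2.fillConvexPoly(m,h,1,shift=4)
        return m>0
    f=lambda v:-(render(v)&mask).sum()/(render(v)|mask).sum()
    best=min((minimize(f,[x0[0],x0[1],y],method='Nelder-Mead',options=dict(initial_simplex=[[x0[0],x0[1],y],[x0[0]+.006,x0[1],y],[x0[0],x0[1]+.006,y],[x0[0],x0[1],y+per/6]])) for y in np.arange(0,per,per/5)),key=lambda r:r.fun)
    print('fit',best.x[:2].round(4),'yaw deg',(np.degrees(best.x[2])%np.degrees(per)).round(1),'IoU',-round(best.fun,3)); return best.x
E
python3 - <<'E'
from h import *
im=cv2.imread('pics/w1.png'); hsv=cv2.cvtColor(im,cv2.COLOR_BGR2HSV)
m=(hsv[...,0]>18)&(hsv[...,0]<35)&(hsv[...,1]>120)
k=np.zeros_like(m);k[130:230,260:350]=m[130:230,260:350]
k=cv2.drawContours(np.zeros(k.shape,np.uint8),[max(cv2.findContours(k.astype(np.uint8),0,2)[0],key=cv2.contourArea)],-1,1,-1)>0
print(k.sum())
z=.07; hexa=np.vstack([ring(.0237,z,6,np.pi/6),ring(.0237,z+.036,6,np.pi/6)]); col=np.vstack([ring(.016,z+.036),ring(.016,z+.052)])
v=fit('wrist',k,[hexa,col],[.471,.158],np.pi/3)
c=np.array([back('wrist',u,.07) for u in [(233,84),(374,86),(366,251),(236,251)]]); print(c.round(3).tolist(),c.mean(0).round(4))
for z_,a in [(.25,0),(.085,0)]:
  y=np.degrees(v[2])%60; y=y+60 if y<47 else y
  plan([v[0],v[1],z_],y)
E
```

```text
1790
fit [0.4715 0.1614] yaw deg 1.8 IoU 0.646
[[0.383, 0.118, 0.07], [0.409, 0.23, 0.07], [0.549, 0.2, 0.07], [0.523, 0.085, 0.07]] [0.4661 0.1582 0.07  ]
t 2.95 p [0.4765 0.1405 0.251 ] shift [-0.0094  0.0011  0.0193] dist 0.022
jawyaw 77.5 tilt y [ 0.0049  0.006  -1.    ] j [ 0.28  0.11 -0.28  1.18  0.    0.5 ] w 0.0855 F [-0.8 -0.7  0. ]
turn y 0.274 (other -2.867 )
shift after turn [-0.0143  0.0011  0.016 ]
t 2.95 p [0.4765 0.1405 0.251 ] shift [-0.01    0.1661  0.0182] dist 0.167
jawyaw 77.5 tilt y [ 0.0049  0.006  -1.    ] j [ 0.28  0.11 -0.28  1.18  0.    0.5 ] w 0.0855 F [-0.8 -0.7  0. ]
turn y 0.274 (other -2.867 )
shift after turn [-0.0146  0.1661  0.0148]
```

The arm was still settling during that picture, and the mask was incomplete. I'm measuring again at rest.

Run:
```python
from h import *
im=save('wrist','w2.png')[:,:,::-1]; hsv=cv2.cvtColor(np.ascontiguousarray(im),cv2.COLOR_BGR2HSV)
sil=arm.silhouettes('nut_c','wrist'); ds=arm.pinpoint('nut_c','wrist')
print([(np.round(d['at'],4),d['score']) for d in ds])
u=proj('wrist',[.471,.158,.1])[0]; print(u)
m=np.zeros(im.shape[:2],bool); x,y=int(u[0]),int(u[1]); s=np.s_[y-55:y+55,x-50:x+50]
m[s]=((hsv[...,0]>10)&(hsv[...,0]<35)&(hsv[...,1]>90))[s]
m=cv2.morphologyEx(m.astype(np.uint8),cv2.MORPH_CLOSE,np.ones((5,5)))
k=cv2.drawContours(np.zeros(m.shape,np.uint8),[max(cv2.findContours(m,0,2)[0],key=cv2.contourArea)],-1,1,-1)>0
print(k.sum(),[(d['score'],d['region'].sum()) for d in sil])
z=.07; hexa=np.vstack([ring(.0237,z,6,np.pi/6),ring(.0237,z+.036,6,np.pi/6)]); col=np.vstack([ring(.016,z+.036),ring(.016,z+.052)])
v=fit('wrist',k,[hexa,col],[.471,.158],np.pi/3)
if sil: fit('wrist',sil[0]['region'],[hexa,col],[.471,.158],np.pi/3)
# demag outline
g=((hsv[...,1]<60)&(hsv[...,2]>60)).astype(np.uint8)
R=Ro.from_euler('z',v[2]).as_matrix()
o=im.copy()
for S in [hexa[:6],hexa[6:],col[48:]]: cv2.polylines(o,[proj('wrist',S@R.T+[v[0],v[1],0]).astype(np.int32)],True,(255,0,0),1)
cv2.drawContours(o,cv2.findContours(k.astype(np.uint8),0,2)[0],-1,(0,255,0),1)
cv2.imwrite('pics/o2.png',cv2.resize(o[60:280,210:400],None,fx=3,fy=3,interpolation=0)[:600])
plan([v[0],v[1],.25],np.degrees(v[2]))
```

```text
[(array([0.4708, 0.1596, 0.0978]), 0.82)]
[304.48677939 185.35147709]
2667 [(0.86, np.int64(2613))]
fit [0.4724 0.1564] yaw deg 57.9 IoU 0.96Traceback (most recent call last):
  File "<stdin>", line 13, in <module>
  File "h.py", line 35, in fit
    best=min((minimize(f,[x0[0],x0[1],y],method='Nelder-Mead',options=dict(initial_simplex=[[x0[0],x0[1],y],[x0[0]+.006,x0[1],y],[x0[0],x0[1]+.006,y],[x0[0],x0[1],y+per/6]])) for y in np.arange(0,per,per/5)),key=lambda r:r.fun)
  File "h.py", line 35, in <genexpr>
    best=min((minimize(f,[x0[0],x0[1],y],method='Nelder-Mead',options=dict(initial_simplex=[[x0[0],x0[1],y],[x0[0]+.006,x0[1],y],[x0[0],x0[1]+.006,y],[x0[0],x0[1],y+per/6]])) for y in np.arange(0,per,per/5)),key=lambda r:r.fun)
              ~~~~~~~~^^^^^^^^^^^^^^^^^^^^^^^^^^^^^^^^^^^^^^^^^^^^^^^^^^^^^^^^^^^^^^^^^^^^^^^^^^^^^^^^^^^^^^^^^^^^^^^^^^^^^^^^^^^^^^^^^^^^^^^^^^^^^^^^^^^^^^^^^^^^^^^^^^^^^^^^
    res = _minimize_neldermead(fun, x0, args, callback, bounds=bounds,
                               **options)
    fxr = func(xr)
    fx = function(np.copy(x), *(wrapper_args + args))
  File "h.py", line 34, in <lambda>
    f=lambda v:-(render(v)&mask).sum()/(render(v)|mask).sum()
                 ~~~~~~^^^
  File "h.py", line 32, in render
    q=proj(name,S@R.T+[v[0],v[1],0]); h=cv2.convexHull((q*16).astype(np.int32)); cv2.fillConvexPoly(m,h,1,shift=4)
  File "h.py", line 6, in proj
    c=arm.camera_model(name); r,_=cv2.Rodrigues(np.array(c['R'],float))
ValueError: time passes only in moves, steps and waits
```

```bash
python3 - <<'E'
s=open('h.py').read()
s=s.replace("c=arm.camera_model(name)","c=cam(name)").replace("def save(","CAM={}\ndef cam(n):\n    if n not in CAM: CAM[n]=arm.camera_model(n)\n    return CAM[n]\ndef save(",1)
s=s.replace("    im=arm.grab_frame(name);","    CAM[name]=arm.camera_model(name); im=arm.grab_frame(name);")
open('h.py','w').write(s)
E
python3 - <<'E'
from h import *
plan([.4722,.157,.25],57.9)
E
```

```text
t 3.1 p [0.476  0.1416 0.2511] shift [-0.007   0.0011  0.0142] dist 0.016
jawyaw 77.7 tilt y [ 0.0051  0.0058 -1.    ] j [ 0.29  0.11 -0.28  1.18  0.    0.5 ] w 0.0853 F [0.1 0.1 0.4]
turn y 0.345 (other -2.796 )
shift after turn [-0.0114  0.0011  0.011 ]
```

Request:
step_arm --motion '[0,0,0,0,0.115,0,0,0,0,0,0.115,0,0,0,0,0,0.115,0,-0.01,0,0.01,0,0,0,0,0.02,0,0,0,0,0,0,0,0,0,0]'

```text
t: 3.7
eef_pos: [0.4687, 0.1637, 0.2316]
ee_rot: [-1.517, 0.435, -0.441]
contact_force: [-0.6, 0.2, -0.6]
gripper_width: 0.0854
```

Run:
```python
from h import *
plan([.4722,.157,.085],57.9)
```

```text
t 3.7 p [0.4687 0.1637 0.2316] shift [ 0.0064  0.1466 -0.0051] dist 0.147
jawyaw 57.9 tilt y [ 0.0058  0.007  -1.    ] j [ 0.33  0.12 -0.31  1.13  0.    0.89] w 0.0854 F [-0.6  0.2 -0.6]
turn y 0.0 (other -3.142 )
shift after turn [ 0.0064  0.1466 -0.0051]
```

Request:
step_arm --motion '[0.006,0,-0.005,-0.009,0,0.001,0,0.03,0,0,0,0,0,0.03,0,0,0,0,0,0.02,0,0,0,0,0,0.01,0,0,0,0,0,0,0,0,0,0]'

```text
t: 4.3
eef_pos: [0.4735, 0.1577, 0.1443]
ee_rot: [-1.526, 0.43, -0.439]
contact_force: [-0.2, -0.3, 0.9]
gripper_width: 0.085
```

```bash
cat >> h.py <<'E'
_plan=plan
def plan(t,y=None):
    _plan(t,y); p,R,_=pose(); d=R.T@np.array([0,0,-1.]); print('untilt',np.round([d[2],0,-d[0]],4))
E
python3 - <<'E'
from h import *
plan([.4722,.157,.085],57.9)
E
```

```text
t 4.3 p [0.4735 0.1577 0.1443] shift [-0.0011  0.0593 -0.0014] dist 0.059
jawyaw 58.2 tilt y [ 5.9e-03 -5.0e-04 -1.0e+00] j [ 0.32  0.18 -0.44  0.94 -0.    0.88] w 0.085 F [-0.2 -0.3  0.9]
turn y 0.006 (other -3.136 )
shift after turn [-0.0011  0.0593 -0.0014]
untilt [-0.0027  0.      0.0053]
```

Request:
step_arm --motion '[-0.001,0.02,-0.001,-0.003,0,0.005,0,0.02,0,0,0,0,0,0.014,0,0,0,0,0,0.004,0,0,0,0,0,0,0,0,0,0]'

```text
t: 4.8
eef_pos: [0.4776, 0.1586, 0.0914]
ee_rot: [-1.523, 0.428, -0.44]
contact_force: [-0.1, 0.2, 0.9]
gripper_width: 0.0857
```

Request:
step_arm --motion '[0,0,0,0,0,0,0,0,0,0,0,0,0,0,0,0,0,0,0,0,0,0,0,0,0,0,0,0,0,0,0,0,0,0,0,0]' --jaw 0

```text
t: 5.4
eef_pos: [0.4794, 0.1586, 0.095]
ee_rot: [-1.522, 0.425, -0.443]
contact_force: [0.2, 1.3, -2.5]
gripper_width: 0.0394
```

Run:
```python
from h import *
plan([.563,-.353,.24],57.9)
```

```text
t 5.4 p [0.4794 0.1586 0.095 ] shift [ 0.3416 -0.1449 -0.39  ] dist 0.538
jawyaw 58.3 tilt y [ 0.0124  0.0019 -0.9999] j [ 0.32  0.24 -0.5   0.82 -0.    0.87] w 0.0394 F [ 0.2  1.3 -2.5]
turn y 0.006 (other -3.135 )
shift after turn [ 0.3441 -0.1449 -0.3878]
untilt [-0.0081  0.      0.0096]
```

The grip is 39 mm wide, across the flats. Lifting, then moving to the mat.

Request:
step_arm --motion '[0,-0.01,0,-0.004,0,0.005,0,-0.02,0,-0.004,0,0.005,0,-0.03,0,0,0,0,0,-0.03,0,0,0,0,0,-0.03,0,0,0,0,0,-0.015,0,0,0,0,0,0,0,0,0,0]'

```text
t: 6.1
eef_pos: [0.4751, 0.1577, 0.2299]
ee_rot: [-1.532, 0.443, -0.425]
contact_force: [0.8, 0.4, -5.2]
gripper_width: 0.0391
```

Run:
```python
from h import *
plan([.563,-.353,.2],57.9)
w=save('wrist','w3.png')
```

```text
t 6.1 p [0.4751 0.1577 0.2299] shift [ 0.3435  0.0299 -0.388 ] dist 0.519
jawyaw 58.3 tilt y [-0.012  -0.0022 -0.9999] j [ 0.32  0.14 -0.29  1.15  0.    0.87] w 0.0391 F [ 0.8  0.4 -5.2]
turn y 0.007 (other -3.135 )
shift after turn [ 0.3462  0.0299 -0.3857]
untilt [ 0.0082  0.     -0.009 ]
```

View pics/w3.png

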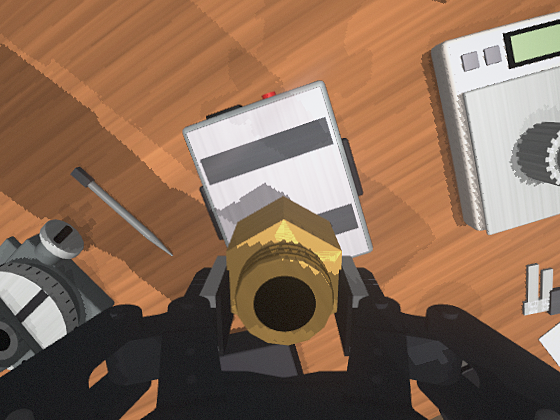

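The nut is held upright between the pads, with its collar at (285,300), and the demagnetiser is clear. Carrying it to the mat.

Request:
step_arm --motion '[0.015,0,-0.017,0.004,0,-0.004,0.026,0,-0.03,0.004,0,-0.004,0.026,0,-0.03,0,0,0,0.026,0,-0.03,0,0,0,0.026,0,-0.03,0,0,0,0.026,0,-0.03,0,0,0,0.026,0,-0.03,0,0,0]'

```text
t: 6.85
eef_pos: [0.5121, -0.1032, 0.2155]
ee_rot: [-1.53, 0.44, -0.411]
contact_force: [0.9, -0.3, -4.8]
gripper_width: 0.0393
```

Request:
step_arm --motion '[0.026,0,-0.03,0,0,0,0.026,0,-0.03,0,0,0,0.026,0,-0.03,0,0,0,0.026,0,-0.03,0,0,0,0.026,0,-0.03,0,0,0,0.018,0,-0.02,0,0,0,0,0,0,0,0,0,0,0,0,0,0,0]'

```text
t: 7.65
eef_pos: [0.5436, -0.3368, 0.1937]
ee_rot: [-1.524, 0.463, -0.398]
contact_force: [0.2, 0.4, -4.8]
gripper_width: 0.0389
```

Run:
```python
from h import *
plan([.563,-.353,.05])
w=save('wrist','w4.png')
print('mat',[(np.round(d['at'],4),d['score']) for d in arm.pinpoint('mat_top','wrist')])
```

```text
t 7.65 p [ 0.5436 -0.3368  0.1937] shift [ 0.0308  0.1426 -0.0026] dist 0.146
jawyaw 58.5 tilt y [-0.0385  0.0139 -0.9992] j [-0.55  0.44  0.03  1.2  -0.01 -0.  ] w 0.0389 F [ 0.2  0.4 -4.8]
untilt [ 0.0083  0.     -0.0401]
mat []
```

Request:
step_arm --motion '[0.01,0,0,0.003,0,-0.018,0.006,0,0,0.002,0,-0.015,0,0.02,0,0,0,0,0,0.03,0,0,0,0,0,0.03,0,0,0,0,0,0.02,0,0,0,0,0,0,0,0,0,0]'

```text
t: 8.45
eef_pos: [0.5628, -0.3407, 0.0942]
ee_rot: [-1.532, 0.419, -0.428]
contact_force: [0.1, 0.3, -5.0]
gripper_width: 0.0397
```

Run:
```python
from h import *
plan([.563,-.353,.03])
```

```text
t 8.45 p [ 0.5628 -0.3407  0.0942] shift [ 0.0061  0.0643 -0.0104] dist 0.065
jawyaw 59.1 tilt y [ 0.0049 -0.0046 -1.    ] j [-0.54  0.5  -0.11  0.95 -0.   -0.  ] w 0.0397 F [ 0.1  0.3 -5. ]
untilt [0.0014 0.     0.0066]
```

Request:
step_arm --motion '[0,0.02,-0.003,0,0,0,0,0.02,0,0,0,0,0,0.012,0,0,0,0,0,0.003,0,0,0,0,0,0,0,0,0,0,0,0,0,0,0,0]'

```text
t: 9.05
eef_pos: [0.567, -0.3439, 0.0453]
ee_rot: [-1.535, 0.407, -0.434]
contact_force: [-0.2, 0.3, -3.3]
gripper_width: 0.0393
```

Run:
```python
from h import *
plan([.563,-.353,.03])
```

```text
t 9.05 p [ 0.567  -0.3439  0.0453] shift [ 0.0009  0.0153 -0.0098] dist 0.018
jawyaw 59.3 tilt y [ 0.0147 -0.0098 -0.9998] j [-0.54  0.55 -0.16  0.85 -0.   -0.01] w 0.0393 F [-0.2  0.3 -3.3]
untilt [0.001  0.     0.0177]
```

Request:
step_arm --motion '[0,0.006,0,0,0,0.004,0,0.005,0,0,0,0.004,0,0.004,0,0,0,0,0,0.003,0,0,0,0,0,0.001,0,0,0,0]'

```text
t: 9.55
eef_pos: [0.5695, -0.3454, 0.029]
ee_rot: [-1.534, 0.41, -0.432]
contact_force: [-4.3, 2.2, 13.6]
gripper_width: 0.0396
```

Run:
```python
from h import *
plan([.563,-.353,.03])
```

```text
t 9.55 p [ 0.5695 -0.3454  0.029 ] shift [-0.0017 -0.001  -0.0098] dist 0.01
jawyaw 59.3 tilt y [ 0.012  -0.0081 -0.9999] j [-0.54  0.57 -0.16  0.82 -0.   -0.01] w 0.0396 F [-4.3  2.2 13.6]
untilt [0.0009 0.     0.0145]
```

Contact came at the expected height. Releasing and lifting.

Request:
step_arm --motion '[0,0,0,0,0,0,0,0,0,0,0,0,0,0,0,0,0,0,0,0,0,0,0,0,0,0,0,0,0,0]' --jaw 1

```text
t: 10.05
eef_pos: [0.5714, -0.3468, 0.031]
ee_rot: [-1.536, 0.406, -0.435]
contact_force: [1.1, 0.2, -0.3]
gripper_width: 0.0851
```

Request:
step_arm --motion '[0,-0.02,0,0,0,0.004,0,-0.03,0,0,0,0,0,-0.04,0,0,0,0,0,-0.04,0,0,0,0,0,-0.04,0,0,0,0,0,-0.03,0,0,0,0,0,-0.01,0,0,0,0]'

```text
t: 10.75
eef_pos: [0.5666, -0.3436, 0.2449]
ee_rot: [-1.533, 0.415, -0.426]
contact_force: [0.9, -0.1, 0.2]
gripper_width: 0.0855
```

Run:
```python
from h import *
w=save('wrist','w5.png')
print('nut',[(np.round(d['at'],4),round(d['score'],2),proj('wrist',d['at']).round()) for d in arm.pinpoint('nut_c','wrist')])
plan([.561,.368,.24],90)
```

```text
nut [(array([ 0.5661, -0.3401,  0.0261]), 0.68, array([[289., 176.]]))]
t 10.85 p [ 0.5663 -0.3434  0.2429] shift [-3.683e-01  1.000e-04  6.087e-01] dist 0.711
jawyaw 59.3 tilt y [ 0.0049 -0.004  -1.    ] j [-0.54  0.43  0.12  1.26 -0.   -0.01] w 0.0853 F [-0.4 -0.6 -0.1]
turn y -0.537 (other 2.605 )
shift after turn [-5.300e-03  1.000e-04  7.114e-01]
untilt [0.0009 0.     0.0063]
```

View pics/w5.png

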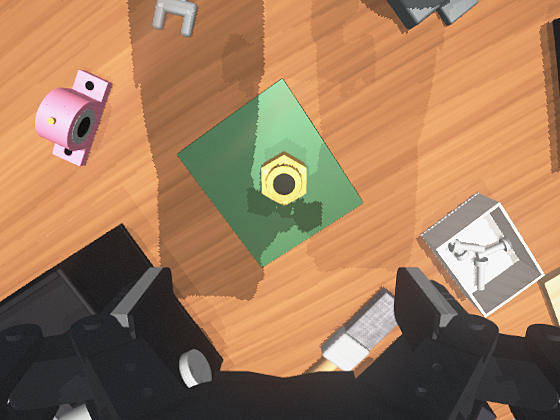

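The nut stands upright on the mat at (285,182). Next I'm moving to the gear.

Request:
step_arm --motion '[-0.013,0,0.02,0,0,0.006,-0.025,0,0.041,0,0,0,-0.025,0,0.041,0,0,0,-0.025,0,0.041,0,0,0,-0.025,0,0.041,0,0,0,-0.025,0,0.041,0,0,0,-0.025,0,0.041,0,0,0,-0.025,0,0.041,0,0,0]'

```text
t: 11.65
eef_pos: [0.554, 0.0238, 0.2217]
ee_rot: [-1.531, 0.45, -0.41]
contact_force: [0.8, -0.7, 0.4]
gripper_width: 0.0856
```

Request:
step_arm --motion '[-0.025,0,0.041,0,0,0,-0.025,0,0.041,0,0,0,-0.025,0,0.041,0,0,0,-0.025,0,0.041,0,0,0,-0.025,0,0.041,0,0,0,-0.025,0,0.041,0,0,0,-0.02,0,0.033,0,0,0,-0.01,0,0.017,0,0,0,0,0,0,0,0,0,0,0,0,0,0,0]'

```text
t: 12.65
eef_pos: [0.5389, 0.3864, 0.1925]
ee_rot: [-1.556, 0.467, -0.383]
contact_force: [-0.9, -0.9, 0.1]
gripper_width: 0.0854
```

Run:
```python
from h import *
w=save('wrist','w6.png')
for n in ['gear_c','scale_top']: print(n,[(np.round(d['at'],4),round(d['score'],2),proj('wrist',d['at']).round()) for d in arm.pinpoint(n,'wrist')])
sil=arm.silhouettes('gear_c','wrist')
if sil:
    z=.05; S=[np.vstack([ring(.0245,z),ring(.0245,z+.04)]),np.vstack([ring(.016,z+.04),ring(.016,z+.052)])]
    v=fit('wrist',sil[0]['region'],S,[.563,.369],.3)
plan([.562,.369,.24],57)
```

```text
gear_c []
scale_top []
fit [0.5606 0.3666] yaw deg 0.8 IoU 0.951
t 12.85 p [0.5401 0.3854 0.1947] shift [ 0.0253 -0.0463 -0.0045] dist 0.053
jawyaw 59.0 tilt y [-0.0556 -0.0104 -0.9984] j [0.61 0.5  0.12 1.25 0.02 1.15] w 0.0852 F [-0.4 -0.1  0.2]
turn y 0.034 (other -3.107 )
shift after turn [ 0.0254 -0.0463 -0.0037]
untilt [ 0.0377  0.     -0.0422]
```

View pics/w6.png

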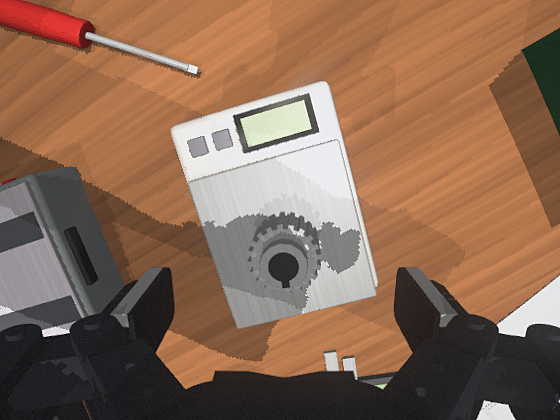

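The gear stands on the pan at about (284,262). The pan's corners are (189,181), (339,141), (376,293) and (238,327).

Request:
step_arm --motion '[0,-0.015,0,0.018,0,-0.021,0,0,0,0.018,0,-0.021,0.01,0,-0.005,0,0,0,0.008,0,-0.004,0,0,0,0,0,0,0,0,0]'

```text
t: 13.35
eef_pos: [0.5549, 0.3638, 0.2159]
ee_rot: [-1.524, 0.423, -0.435]
contact_force: [0.0, 0.2, 0.3]
gripper_width: 0.0853
```

Run:
```python
from h import *
w=save('wrist','w7.png')
for n in ['gear_c','scale_top']: print(n,[(np.round(d['at'],4),round(d['score'],2),proj('wrist',d['at']).round()) for d in arm.pinpoint(n,'wrist')])
sil=arm.silhouettes('gear_c','wrist')
if sil:
    z=.05; S=[np.vstack([ring(.0245,z),ring(.0245,z+.04)]),np.vstack([ring(.016,z+.04),ring(.016,z+.052)])]
    v=fit('wrist',sil[0]['region'],S,[.563,.369],.3)
plan([.5606,.367,.068],59)
```

```text
gear_c [(array([0.5642, 0.3718, 0.0739]), 0.96, array([[300., 202.]]))]
scale_top []
fit [0.5611 0.3666] yaw deg 1.8 IoU 0.951
t 13.55 p [0.554  0.3652 0.2149] shift [0.004  0.1469 0.0042] dist 0.147
jawyaw 58.7 tilt y [ 0.0067  0.0014 -1.    ] j [ 0.58  0.44  0.08  1.2  -0.    1.13] w 0.0853 F [-0.9  0.  -1.2]
turn y -0.005 (other 3.137 )
shift after turn [0.004  0.1469 0.0042]
untilt [-0.0047  0.      0.005 ]
```

Request:
step_arm --motion '[0.003,0.02,0.002,0,0,0.003,0,0.03,0.002,0,0,0.003,0,0.03,0,0,0,0,0,0.02,0,0,0,0,0,0.008,0,0,0,0,0,0,0,0,0,0]'

```text
t: 14.15
eef_pos: [0.5592, 0.3698, 0.103]
ee_rot: [-1.523, 0.426, -0.425]
contact_force: [-0.0, -0.0, 0.4]
gripper_width: 0.0855
```

Run:
```python
from h import *
plan([.561,.367,.066],59)
```

```text
t 14.15 p [0.5592 0.3698 0.103 ] shift [ 0.0031  0.037  -0.0016] dist 0.037
jawyaw 58.8 tilt y [ 0.0011  0.0055 -1.    ] j [ 0.58  0.52 -0.06  0.99  0.    1.13] w 0.0855 F [-0.  -0.   0.4]
turn y -0.003 (other 3.139 )
shift after turn [ 0.003   0.037  -0.0017]
untilt [-0.0053  0.     -0.002 ]
```

Request:
step_arm --motion '[0.001,0.015,-0.001,-0.003,0,0,0,0.012,-0.001,0,0,0,0,0.009,0,0,0,0,0,0.003,0,0,0,0,0,0,0,0,0,0]'

```text
t: 14.65
eef_pos: [0.5605, 0.3689, 0.0634]
ee_rot: [-1.523, 0.425, -0.426]
contact_force: [-1.0, -0.2, -0.4]
gripper_width: 0.0853
```

Request:
step_arm --motion '[0,0.001,0,0,0,0,0,0.001,0,0,0,0,0,0,0,0,0,0,0,0,0,0,0,0,0,0,0,0,0,0]' --jaw 0

```text
t: 15.15
eef_pos: [0.5611, 0.369, 0.0625]
ee_rot: [-1.522, 0.424, -0.427]
contact_force: [0.7, 1.1, -2.8]
gripper_width: 0.0487
```

Run:
```python
from h import *
c=None
plan([.467,.156,.22],59)
```

```text
t 15.15 p [0.5611 0.369  0.0625] shift [ 0.0297 -0.159  -0.23  ] dist 0.281
jawyaw 58.9 tilt y [ 0.0038  0.0054 -1.    ] j [ 0.58  0.55 -0.11  0.91  0.    1.12] w 0.0487 F [ 0.7  1.1 -2.8]
turn y -0.003 (other 3.139 )
shift after turn [ 0.0291 -0.159  -0.23  ]
untilt [-0.0066  0.      0.0005]
```

Request:
step_arm --motion '[0,-0.01,0,0,0,0,0,-0.02,0,0,0,0,0,-0.03,0,0,0,0,0,-0.03,0,0,0,0,0,-0.04,0,0,0,0,0,-0.03,0,0,0,0,0,-0.01,0,0,0,0]'

```text
t: 15.85
eef_pos: [0.5552, 0.3648, 0.2331]
ee_rot: [-1.535, 0.434, -0.419]
contact_force: [0.4, 0.9, -6.2]
gripper_width: 0.0486
```

Request:
step_arm --motion '[0.01,0,-0.03,0,0,0,0.014,0,-0.04,0,0,0,0.014,0,-0.04,0,0,0,0.014,0,-0.04,0,0,0,0.014,0,-0.04,0,0,0,0.01,0,-0.03,0,0,0,0.003,0,-0.01,0,0,0,0,0,0,0,0,0,0,0,0,0,0,0]'

```text
t: 16.75
eef_pos: [0.4978, 0.1197, 0.2278]
ee_rot: [-1.539, 0.438, -0.411]
contact_force: [0.1, -0.3, -6.2]
gripper_width: 0.0484
```

```bash
cat >> h.py <<'E'
def box(lx,ly,z): return np.array([[a*lx/2,b*ly/2,c] for a in(-1,1) for b in(-1,1) for c in (0,z)])
def fitsil(n,c,S,x0,per,yaw0=None,save_as=None):
    sl=arm.silhouettes(n,c)
    for d in sl[:3]:
        m=d['region'].astype(np.uint8); u=proj(c,[x0[0],x0[1],S[0][:,2].mean()])[0].astype(int)
        if not cv2.dilate(m,np.ones((15,15)))[u[1],u[0]]: continue
        return fit(c,d['region'],S,x0,per)
    print(n,c,'none')
E
python3 - <<'E'
from h import *
w=save('wrist','w8.png'); save('top','t8.png')
fitsil('demag_top','wrist',[box(.15,.12,.07)],[.468,.155],np.pi)
fitsil('demag_top','top',[box(.15,.12,.07)],[.468,.155],np.pi)
fitsil('plate_top','top',[box(.15,.13,.05)],[.655,0],np.pi)
fitsil('rotary_top','top',[ring(.056,.07)],[.444,-.129],.3)
fitsil('scale_top','top',[box(.13,.12,.05)],[.561,.367],np.pi)
plan([.467,.156,.22],59)
E
```

```text
fit [0.4703 0.1535] yaw deg 166.1 IoU 0.895
fit [0.4972 0.0972] yaw deg 29.3 IoU 0.226
fit [ 0.6566 -0.0032] yaw deg 163.5 IoU 0.78
fit [ 0.4332 -0.1285] yaw deg 2.2 IoU 0.514
scale_top top none
t 17.1 p [0.4982 0.1201 0.2281] shift [-0.0451  0.0085  0.0148] dist 0.048
jawyaw 59.1 tilt y [-0.0179 -0.0053 -0.9998] j [ 0.24  0.17 -0.26  1.16 -0.    0.78] w 0.0487 F [ 0.3 -0.3 -7.1]
turn y 0.002 (other -3.14 )
shift after turn [-0.0451  0.0085  0.0148]
untilt [ 0.0137  0.     -0.0126]
```

View pics/w8.png

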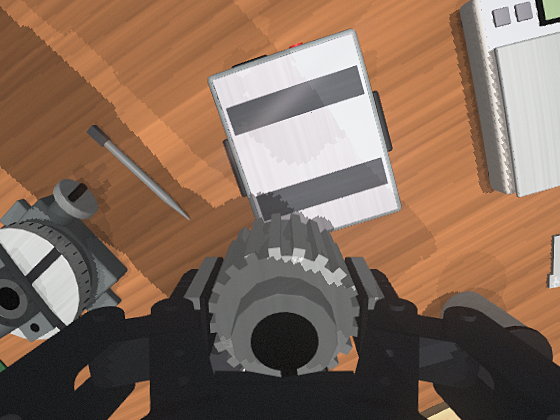

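The gear is held upright. The demagnetiser's corners (208,77), (356,30) and (399,208) are visible and its top is empty.

Run:
```python
from h import *
c=np.array([back('wrist',u,.07) for u in [(208,77),(356,30),(399,208)]])
print(c.round(4).tolist(),np.linalg.norm(c[1]-c[0]),np.linalg.norm(c[2]-c[1]),'centre',((c[0]+c[2])/2).round(4))
plan([.469,.1545,.2],59)
```

```text
[[0.3875, 0.1149, 0.07], [0.4157, 0.2271, 0.07], [0.5524, 0.1924, 0.07]] 0.11571452165081525 0.14108308449973958 centre [0.47   0.1536 0.07  ]
t 17.1 p [0.4982 0.1201 0.2281] shift [-0.0424  0.0285  0.0149] dist 0.053
jawyaw 59.1 tilt y [-0.0179 -0.0053 -0.9998] j [ 0.24  0.17 -0.26  1.16 -0.    0.78] w 0.0487 F [ 0.3 -0.3 -7.1]
turn y 0.002 (other -3.14 )
shift after turn [-0.0424  0.0285  0.0148]
untilt [ 0.0137  0.     -0.0126]
```

Request:
step_arm --motion '[-0.02,0,0.007,0.007,0,-0.008,-0.016,0,0.005,0.005,0,-0.006,-0.005,0.02,0.002,0,0,0,0,0.03,0,0,0,0,0,0.03,0,0,0,0,0,0.01,0,0,0,0,0,0,0,0,0,0]'

```text
t: 17.8
eef_pos: [0.4718, 0.1579, 0.1376]
ee_rot: [-1.528, 0.415, -0.424]
contact_force: [1.0, 0.2, -6.0]
gripper_width: 0.0483
```

Run:
```python
from h import *
plan([.469,.154,.085],59)
```

```text
t 17.8 p [0.4718 0.1579 0.1376] shift [-0.0007  0.0526 -0.0049] dist 0.053
jawyaw 59.3 tilt y [ 5.8e-03  1.0e-04 -1.0e+00] j [ 0.32  0.19 -0.46  0.92 -0.    0.86] w 0.0483 F [ 1.   0.2 -6. ]
turn y 0.006 (other -3.136 )
shift after turn [-0.0007  0.0526 -0.0049]
untilt [-0.0031  0.      0.0049]
```

Request:
step_arm --motion '[-0.002,0.015,-0.003,0,0,0.003,-0.002,0.015,-0.003,0,0,0.003,-0.001,0.01,0,0,0,0.002,0,0.003,0,0,0,0,0,0,0,0,0,0]'

```text
t: 18.3
eef_pos: [0.4693, 0.1572, 0.099]
ee_rot: [-1.521, 0.416, -0.422]
contact_force: [0.2, -0.2, -5.5]
gripper_width: 0.0483
```

Run:
```python
from h import *
plan([.469,.154,.083],59)
```

```text
t 18.3 p [0.4693 0.1572 0.099 ] shift [ 0.0013  0.016  -0.003 ] dist 0.016
jawyaw 59.3 tilt y [ 0.0062  0.0069 -1.    ] j [ 0.32  0.22 -0.51  0.83  0.    0.86] w 0.0483 F [ 0.2 -0.2 -5.5]
turn y 0.006 (other -3.136 )
shift after turn [ 0.0014  0.016  -0.003 ]
untilt [-0.0091  0.      0.0018]
```

Request:
step_arm --motion '[0,0.005,-0.002,-0.003,0,0,0,0.005,-0.001,-0.002,0,0,0,0.004,0,0,0,0,0,0.003,0,0,0,0,0,0.002,0,0,0,0]'

```text
t: 18.8
eef_pos: [0.4703, 0.1552, 0.0823]
ee_rot: [-1.524, 0.414, -0.425]
contact_force: [-9.5, -3.1, 29.2]
gripper_width: 0.0484
```

Run:
```python
from h import *
plan([.469,.154,.083],59)
```

```text
t 18.8 p [0.4703 0.1552 0.0823] shift [-0.0005 -0.0007 -0.0017] dist 0.002
jawyaw 59.3 tilt y [ 0.0081  0.0034 -1.    ] j [ 0.32  0.24 -0.53  0.79  0.    0.85] w 0.0484 F [-9.5 -3.1 29.2]
turn y 0.006 (other -3.136 )
shift after turn [-0.0005 -0.0007 -0.0017]
untilt [-0.0071  0.      0.0052]
```

Request:
step_arm --motion '[0,-0.001,0,0,0,0,0,0,0,0,0,0,0,0,0,0,0,0,0,0,0,0,0,0,0,0,0,0,0,0]' --jaw 1

```text
t: 19.3
eef_pos: [0.4735, 0.1564, 0.086]
ee_rot: [-1.52, 0.409, -0.429]
contact_force: [-0.1, 0.1, -0.3]
gripper_width: 0.0854
```

Request:
step_arm --motion '[0,-0.02,0,-0.003,0,0.002,0,-0.03,0,0,0,0,0,-0.03,0,0,0,0,0,-0.03,0,0,0,0,0,-0.03,0,0,0,0,0,-0.02,0,0,0,0,0,0,0,0,0,0]'

```text
t: 20.0
eef_pos: [0.4705, 0.1553, 0.2509]
ee_rot: [-1.525, 0.413, -0.425]
contact_force: [0.5, 0.6, 0.1]
gripper_width: 0.0855
```

Run:
```python
from h import *
w=save('wrist','w9.png')
z=.07; S=[np.vstack([ring(.0245,z),ring(.0245,z+.04)]),np.vstack([ring(.016,z+.04),ring(.016,z+.052)])]
fitsil('gear_c','wrist',S,[.469,.154],.3)
fitsil('demag_top','wrist',[box(.15,.12,.07)],[.468,.155],np.pi)
plan([.566,-.3425,.24],59)
```

```text
fit [0.47   0.1529] yaw deg 10.2 IoU 0.956
demag_top wrist none
t 20.15 p [0.4685 0.1547 0.2472] shift [ 0.3373  0.0068 -0.378 ] dist 0.507
jawyaw 59.3 tilt y [ 0.0029  0.0014 -1.    ] j [ 0.32  0.11 -0.29  1.17  0.    0.85] w 0.0854 F [-0.2  1.  -0.4]
turn y 0.006 (other -3.136 )
shift after turn [ 0.3396  0.0068 -0.376 ]
untilt [-0.0026  0.      0.0018]
```

View pics/w9.png

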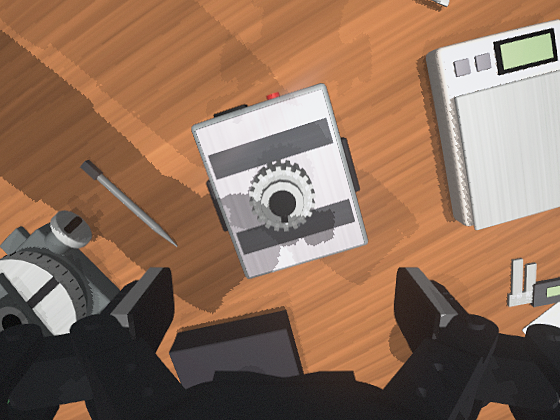

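The gear is upright and centred at (283,192), with the box corners at (193,128), (326,84), (367,243) and (246,277). Back to the nut.

Request:
step_arm --motion '[0.015,-0.001,-0.017,0,0,-0.002,0.027,-0.002,-0.03,0,0,-0.002,0.027,-0.002,-0.03,0,0,-0.002,0.027,-0.002,-0.03,0,0,-0.002,0.027,-0.002,-0.03,0,0,-0.002,0.027,-0.002,-0.03,0,0,-0.002,0.027,-0.002,-0.03,0,0,-0.002]'

```text
t: 20.85
eef_pos: [0.5159, -0.1093, 0.2482]
ee_rot: [-1.537, 0.413, -0.41]
contact_force: [0.6, 0.3, 0.1]
gripper_width: 0.0851
```

Request:
step_arm --motion '[0.027,-0.002,-0.03,0,0,-0.002,0.027,-0.002,-0.03,0,0,-0.002,0.027,-0.002,-0.03,0,0,-0.002,0.027,-0.002,-0.03,0,0,-0.002,0.027,-0.002,-0.03,0,0,-0.002,0.022,-0.002,-0.022,0,0,-0.002,0.008,0,-0.008,0,0,0,0,0,0,0,0,0,0,0,0,0,0,0]'

```text
t: 21.75
eef_pos: [0.5619, -0.3591, 0.242]
ee_rot: [-1.533, 0.429, -0.404]
contact_force: [0.2, -0.6, -0.3]
gripper_width: 0.0858
```

Run:
```python
from h import *
w=save('wrist','w10.png')
z=.004; S=[np.vstack([ring(.0237,z,6,np.pi/6),ring(.0237,z+.036,6,np.pi/6)]),np.vstack([ring(.016,z+.036),ring(.016,z+.052)])]
fitsil('nut_c','wrist',S,[.566,-.342],np.pi/3)
plan([.567,-.343,.018],59)
```

```text
fit [ 0.5646 -0.345 ] yaw deg 1.0 IoU 0.956
t 21.85 p [ 0.562  -0.3586  0.2426] shift [-0.0005  0.2245  0.0175] dist 0.225
jawyaw 59.6 tilt y [-0.0153  0.001  -0.9999] j [-0.56  0.45  0.16  1.29 -0.01 -0.03] w 0.0855 F [ 0.5  0.2 -0.2]
turn y 0.011 (other -3.13 )
shift after turn [-0.0007  0.2245  0.0175]
untilt [ 0.0068  0.     -0.0137]
```

Request:
step_arm --motion '[-0.003,0,0.008,0.003,-0.01,-0.006,-0.002,0,0.006,0.003,-0.01,-0.006,0,0.03,0,0,0,0,0,0.04,0,0,0,0,0,0.04,0,0,0,0,0,0.03,0,0,0,0,0,0.015,0,0,0,0,0,0,0,0,0,0]'

```text
t: 22.65
eef_pos: [0.5687, -0.3328, 0.0892]
ee_rot: [-1.536, 0.379, -0.396]
contact_force: [0.3, 0.2, -0.8]
gripper_width: 0.0854
```

Run:
```python
from h import *
plan([.5646,-.345,.019],61)
```

```text
t 22.65 p [ 0.5687 -0.3328  0.0892] shift [ 0.0014  0.0702 -0.0129] dist 0.071
jawyaw 61.7 tilt y [ 0.0103 -0.0027 -0.9999] j [-0.53  0.5  -0.12  0.94  0.   -0.04] w 0.0854 F [ 0.3  0.2 -0.8]
turn y 0.012 (other -3.13 )
shift after turn [ 0.0016  0.0702 -0.0129]
untilt [-0.0025  0.      0.0104]
```

Request:
step_arm --motion '[0,0,-0.007,0,0,0.003,-0.001,0.015,-0.005,0,0,0.003,-0.001,0.02,-0.001,0,0,0.003,-0.001,0.018,0,0,0,0.003,0,0.012,0,0,0,0,0,0.004,0,0,0,0,0,0,0,0,0,0]'

```text
t: 23.35
eef_pos: [0.5639, -0.3459, 0.0236]
ee_rot: [-1.537, 0.378, -0.394]
contact_force: [0.0, -0.1, 0.0]
gripper_width: 0.0857
```

Run:
```python
from h import *
plan([.5646,-.345,.019],61)
```

```text
t 23.35 p [ 0.5639 -0.3459  0.0236] shift [0.0002 0.0046 0.0011] dist 0.005
jawyaw 61.8 tilt y [ 0.0093 -0.0031 -1.    ] j [-0.55  0.57 -0.17  0.82  0.   -0.06] w 0.0857 F [ 0.  -0.1  0. ]
turn y 0.014 (other -3.128 )
shift after turn [0.0002 0.0046 0.0011]
untilt [-0.0017  0.      0.0097]
```

Good; closing and lifting.

Request:
step_arm --motion '[0,0.004,0,0,0,0.004,0,0.001,0,0,0,0,0,0.001,0,0,0,0,0,0,0,0,0,0,0,0,0,0,0,0,0,0,0,0,0,0]' --jaw 0

```text
t: 23.95
eef_pos: [0.5657, -0.3465, 0.0196]
ee_rot: [-1.536, 0.378, -0.393]
contact_force: [-0.2, -0.7, -2.0]
gripper_width: 0.04
```

Request:
step_arm --motion '[0,-0.01,0,0,0,0,0,-0.02,0,0,0,0,0,-0.04,0,0,0,0,0,-0.04,0,0,0,0,0,-0.04,0,0,0,0,0,-0.04,0,0,0,0,0,-0.02,0,0,0,0,0,0,0,0,0,0]'

```text
t: 24.75
eef_pos: [0.5593, -0.3438, 0.2362]
ee_rot: [-1.534, 0.387, -0.384]
contact_force: [0.8, -0.5, -4.9]
gripper_width: 0.0401
```

Run:
```python
from h import *
plan([.561,.367,.24],59)
```

```text
t 24.75 p [ 0.5593 -0.3438  0.2362] shift [-0.3345 -0.0018  0.6272] dist 0.711
jawyaw 61.8 tilt y [-0.001   0.0029 -1.    ] j [-0.55  0.43  0.11  1.25  0.   -0.06] w 0.0401 F [ 0.8 -0.5 -4.9]
turn y 0.049 (other -3.093 )
shift after turn [-0.3647 -0.0018  0.6102]
untilt [-0.002   0.     -0.0022]
```

Request:
step_arm --motion '[-0.01,-0.002,0.021,0.001,0,-0.001,-0.019,-0.003,0.042,0.002,0,-0.002,-0.019,-0.003,0.042,0.002,0,-0.002,-0.019,-0.003,0.042,0.002,0,-0.002,-0.019,-0.003,0.042,0.002,0,-0.002,-0.019,-0.003,0.042,0.002,0,-0.002,-0.019,-0.003,0.042,0.002,0,-0.002,-0.019,-0.003,0.042,0.002,0,-0.002]'

```text
t: 25.55
eef_pos: [0.5769, 0.007, 0.2494]
ee_rot: [-1.524, 0.393, -0.397]
contact_force: [1.9, 0.4, -4.9]
gripper_width: 0.0399
```

Request:
step_arm --motion '[-0.019,-0.003,0.042,0.002,0,-0.002,-0.019,-0.003,0.042,0.002,0,-0.002,-0.019,-0.003,0.042,0.002,0,-0.002,-0.019,-0.003,0.042,0.002,0,-0.002,-0.019,-0.003,0.042,0.002,0,-0.002,-0.019,-0.003,0.042,0.002,0,-0.002,-0.017,-0.003,0.04,0.002,0,-0.002,-0.008,0,0.02,0,0,0,0,0,0,0,0,0,0,0,0,0,0,0]'

```text
t: 26.55
eef_pos: [0.5947, 0.3652, 0.255]
ee_rot: [-1.53, 0.389, -0.388]
contact_force: [0.6, -0.8, -5.0]
gripper_width: 0.0402
```

Run:
```python
from h import *
w=save('wrist','w11.png')
fitsil('scale_top','wrist',[box(.13,.12,.05)],[.561,.367],np.pi)
plan([.561,.367,.2],59)
```

```text
fit [0.5203 0.3763] yaw deg 165.6 IoU 0.776
t 26.65 p [0.5948 0.3642 0.2554] shift [-0.0309  0.0554 -0.014 ] dist 0.065
jawyaw 61.5 tilt y [ 8.0e-04  5.7e-03 -1.0e+00] j [0.55 0.5  0.26 1.33 0.   1.05] w 0.0399 F [-0.8 -0.8 -5.4]
turn y 0.043 (other -3.098 )
shift after turn [-0.0303  0.0554 -0.0154]
untilt [-0.0054  0.     -0.002 ]
```

View pics/w11.png

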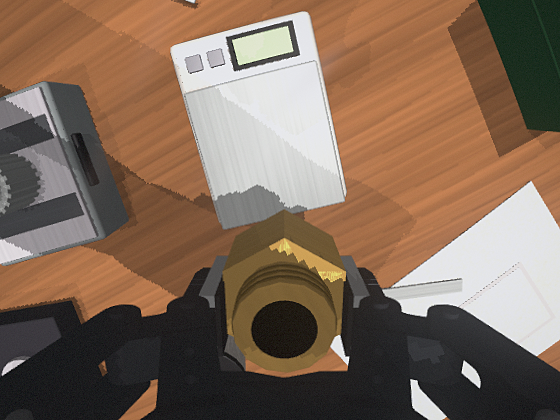

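The nut is held upright. The pan's corners are (184,95), (316,61), (345,203) and (221,229).

Run:
```python
from h import *
c=np.array([back('wrist',u,.05) for u in [(184,95),(316,61),(345,203),(221,229)]])
print(c.round(4).tolist(),[np.linalg.norm(c[i]-c[i-1]).round(4) for i in range(4)],'centre',c.mean(0).round(4))
for cn in ['scene','top']:
    arm.grab_frame(cn); print(cn,[(np.round(d['at'],4),round(d['score'],2)) for d in arm.pinpoint('scale_top',cn)])
plan([.56,.367,.11],59)
```

```text
[[0.4823, 0.3242, 0.05], [0.513, 0.4396, 0.05], [0.6383, 0.4053, 0.05], [0.6044, 0.2897, 0.05]] [np.float64(0.127), np.float64(0.1194), np.float64(0.1299), np.float64(0.1205)] centre [0.5595 0.3647 0.05  ]
scene [(array([0.5582, 0.3675, 0.0503]), 0.89), (array([0.4692, 0.1575, 0.0689]), 0.25)]
top [(array([0.5601, 0.3678, 0.0529]), 0.94)]
t 26.85 p [0.5959 0.364  0.2574] shift [-0.0329  0.1473 -0.0158] dist 0.152
jawyaw 61.4 tilt y [ 0.0036  0.0074 -1.    ] j [0.55 0.5  0.26 1.33 0.   1.05] w 0.0401 F [ 0.7  0.2 -4. ]
turn y 0.042 (other -3.1 )
shift after turn [-0.0322  0.1473 -0.0171]
untilt [-0.0082  0.     -0.0004]
```

Request:
step_arm --motion '[-0.018,0,-0.009,-0.004,0,0,-0.014,0.01,-0.007,-0.004,0,0,-0.001,0.03,0,0,0,0,-0.001,0.04,0,0,0,0,0,0.04,0,0,0,0,0,0.02,0,0,0,0,0,0,0,0,0,0]'

```text
t: 27.55
eef_pos: [0.5617, 0.3621, 0.1192]
ee_rot: [-1.526, 0.391, -0.403]
contact_force: [-0.7, -0.7, -4.7]
gripper_width: 0.0399
```

Run:
```python
from h import *
plan([.5605,.366,.067],61)
```

```text
t 27.55 p [0.5617 0.3621 0.1192] shift [-0.0032  0.0522  0.0023] dist 0.052
jawyaw 60.9 tilt y [ 0.0093  0.0057 -0.9999] j [ 0.57  0.5  -0.06  1.01 -0.    1.08] w 0.0399 F [-0.7 -0.7 -4.7]
turn y -0.001 (other 3.14 )
shift after turn [-0.0032  0.0522  0.0023]
untilt [-0.0095  0.      0.0054]
```

Request:
step_arm --motion '[-0.003,0.015,0.001,-0.003,0,0.002,-0.002,0.014,0.001,-0.002,0,0.002,-0.001,0.01,0,0,0,0.001,0,0.002,0,0,0,0,0,0,0,0,0,0]'

```text
t: 28.05
eef_pos: [0.5603, 0.368, 0.0794]
ee_rot: [-1.525, 0.395, -0.403]
contact_force: [-1.1, 0.1, -4.8]
gripper_width: 0.0396
```

Run:
```python
from h import *
plan([.5605,.366,.0655],61)
```

```text
t 28.05 p [0.5603 0.368  0.0794] shift [ 0.0011  0.0139 -0.0018] dist 0.014
jawyaw 60.8 tilt y [ 0.0071  0.007  -1.    ] j [ 0.58  0.53 -0.1   0.93  0.    1.09] w 0.0396 F [-1.1  0.1 -4.8]
turn y -0.003 (other 3.139 )
shift after turn [ 0.0011  0.0139 -0.0018]
untilt [-0.0095  0.      0.0028]
```

Request:
step_arm --motion '[0.001,0.005,-0.001,-0.004,0,0,0,0.004,-0.001,-0.002,0,0,0,0.003,0,0,0,0,0,0.002,0,0,0,0,0,0.001,0,0,0,0]'

```text
t: 28.55
eef_pos: [0.5616, 0.3665, 0.0656]
ee_rot: [-1.529, 0.394, -0.403]
contact_force: [-2.7, -1.4, 3.9]
gripper_width: 0.0402
```

Run:
```python
from h import *
plan([.5605,.366,.0655],61)
```

```text
t 28.55 p [0.5616 0.3665 0.0656] shift [-0.0008  0.0001 -0.001 ] dist 0.001
jawyaw 60.8 tilt y [ 0.0068  0.0031 -1.    ] j [ 0.58  0.55 -0.11  0.91 -0.    1.09] w 0.0402 F [-2.7 -1.4  3.9]
turn y -0.003 (other 3.139 )
shift after turn [-0.0008  0.0001 -0.001 ]
untilt [-0.006   0.      0.0045]
```

Request:
step_arm --motion '[0,0.001,0,0,0,0,0,0,0,0,0,0,0,0,0,0,0,0,0,0,0,0,0,0,0,0,0,0,0,0]' --jaw 1

```text
t: 29.05
eef_pos: [0.564, 0.368, 0.0676]
ee_rot: [-1.524, 0.391, -0.406]
contact_force: [0.9, 0.4, -0.1]
gripper_width: 0.0851
```

Request:
step_arm --motion '[0,-0.02,0,-0.003,0,0.002,0,-0.03,0,0,0,0,0,-0.04,0,0,0,0,0,-0.04,0,0,0,0,0,-0.03,0,0,0,0,0,-0.02,0,0,0,0,0,0,0,0,0,0]'

```text
t: 29.75
eef_pos: [0.5615, 0.3666, 0.2537]
ee_rot: [-1.528, 0.394, -0.403]
contact_force: [0.4, 0.2, -0.4]
gripper_width: 0.0856
```

Run:
```python
from h import *
w=save('wrist','w12.png')
z=.05; S=[np.vstack([ring(.0237,z,6,np.pi/6),ring(.0237,z+.036,6,np.pi/6)]),np.vstack([ring(.016,z+.036),ring(.016,z+.052)])]
fitsil('nut_c','wrist',S,[.561,.366],np.pi/3)
plan([.444,-.13,.25],91)
```

```text
fit [0.5601 0.3654] yaw deg 0.7 IoU 0.939
t 29.85 p [0.5604 0.3658 0.2502] shift [ 0.1401 -0.0008 -0.4897] dist 0.509
jawyaw 60.8 tilt y [ 0.0032  0.0012 -1.    ] j [ 0.58  0.44  0.16  1.29 -0.    1.09] w 0.0853 F [ 0.  -0.5 -0.6]
turn y -0.527 (other 2.615 )
shift after turn [-0.125  -0.0008 -0.4937]
untilt [-0.0026  0.      0.0022]
```

View pics/w12.png

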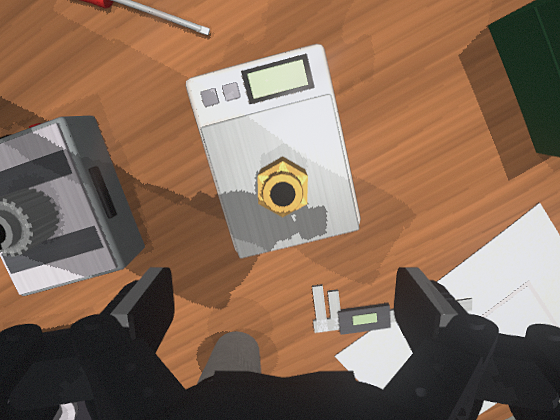

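The nut is upright and mid-pan at (283,190); the fit gives (0.560,0.365). Now to the block on the rotary table.

Request:
step_arm --motion '[0,0,0,0,-0.132,0,0,0,0,0,-0.132,0,0,0,0,0,-0.132,0,0,0,0,0,-0.132,0,-0.005,-0.001,-0.02,0,0,-0.001,-0.01,-0.002,-0.042,0,0,-0.002,-0.01,-0.002,-0.042,0,0,-0.002,-0.01,-0.002,-0.042,0,0,-0.002,-0.01,-0.002,-0.042,0,0,-0.002]'

```text
t: 30.75
eef_pos: [0.5145, 0.1712, 0.2387]
ee_rot: [-1.582, -0.029, 0.05]
contact_force: [0.7, -0.2, 1.2]
gripper_width: 0.0855
```

Request:
step_arm --motion '[-0.011,-0.002,-0.042,0,0,-0.002,-0.011,-0.002,-0.042,0,0,-0.002,-0.011,-0.002,-0.042,0,0,-0.002,-0.011,-0.002,-0.042,0,0,-0.002,-0.011,-0.002,-0.042,0,0,-0.002,-0.011,-0.002,-0.042,0,0,-0.002,-0.011,-0.002,-0.042,0,0,-0.002,-0.005,0,-0.02,0,0,0,0,0,0,0,0,0,0,0,0,0,0,0]'

```text
t: 31.75
eef_pos: [0.4318, -0.1616, 0.24]
ee_rot: [-1.58, -0.015, 0.055]
contact_force: [0.5, -1.0, -0.3]
gripper_width: 0.0856
```

```bash
cat >> h.py <<'E'
def blk(z):
    a=np.linspace(0,np.pi,25); arc=[[.025*np.cos(t),s*.016,z+.031+.025*np.sin(t)] for t in a for s in(-1,1)]
    b=box(.09,.032,.012); b[:,2]+=z
    h=box(.05,.032,.031); h[:,2]+=z
    return [b,np.vstack([h,arc])]
def fl(z): return [np.vstack([ring(.033,z),ring(.033,z+.008)]),np.vstack([ring(.018,z+.008),ring(.018,z+.064)])]
E
python3 - <<'E'
from h import *
w=save('wrist','w13.png')
fitsil('block_c','wrist',blk(.07),[.444,-.132],np.pi)
arm.grab_frame('wrist'); print([(np.round(d['at'],4),round(d['score'],2)) for d in arm.pinpoint('block_c','wrist')])
plan([.444,-.132,.25],90)
E
```

```text
fit [ 0.4458 -0.1375] yaw deg 0.1 IoU 0.97
[(array([ 0.2822, -0.4314,  0.0299]), 0.64)]
t 31.95 p [ 0.4328 -0.1607  0.2409] shift [ 0.0123 -0.0096  0.028 ] dist 0.032
jawyaw 92.7 tilt y [-0.0241 -0.0105 -0.9997] j [-0.34  0.07 -0.34  1.18 -0.02 -0.39] w 0.0856 F [ 0.  -0.1 -0.3]
turn y 0.048 (other -3.094 )
shift after turn [ 0.011  -0.0096  0.0286]
untilt [ 0.0094  0.     -0.0246]
```

View pics/w13.png

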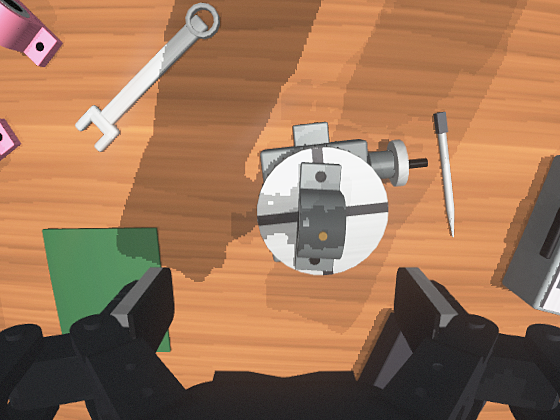

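The block stands on the rotary table, its foot running from (320,172) to (315,262). The round table's centre is at about (324,211).

Request:
step_arm --motion '[0.006,0,0.014,0.005,0.024,-0.012,0.004,0,0.01,0.004,0.024,-0.012,0,0,0,0,0,0,0,0,0,0,0,0]'

```text
t: 32.35
eef_pos: [0.4433, -0.1322, 0.2404]
ee_rot: [-1.571, -0.004, 0.004]
contact_force: [-0.4, 0.1, 0.2]
gripper_width: 0.0854
```

Run:
```python
from h import *
p1=back('wrist',(324,211),.07); 
w=save('wrist','w14.png')
fitsil('block_c','wrist',blk(.07),[.4458,-.1365],np.pi)
im=cv2.imread('pics/w14.png'); 
u=proj('wrist',[.444,-.13,.07])[0]
# refine the table's circle: bright/low-saturation boundary -> ellipse
hsv=cv2.cvtColor(im,cv2.COLOR_BGR2HSV); m=((hsv[...,1]<40)&(hsv[...,2]>150)).astype(np.uint8); r=np.zeros_like(m); x,y=u.astype(int); r[y-85:y+85,x-85:x+85]=m[y-85:y+85,x-85:x+85]
cs=[c for c in cv2.findContours(r,0,1)[0] if cv2.contourArea(c)>300]; h=cv2.convexHull(np.vstack(cs)); e=cv2.fitEllipse(h)
print(u,e,back('wrist',e[0],.07).round(4))
plan([.4458,-.137,.16],90)
```

```text
fit [ 0.4463 -0.1377] yaw deg 178.8 IoU 0.972
[289.41627881 193.00186343] ((298.4722900390625, 173.9963836669922), (140.8062286376953, 173.59019470214844), 39.93564224243164) [ 0.4279 -0.1227  0.07  ]
t 32.45 p [ 0.4432 -0.1326  0.2404] shift [ 0.0026  0.0804 -0.0043] dist 0.081
jawyaw 90.2 tilt y [ 3.e-04 -4.e-04 -1.e+00] j [-0.29  0.05 -0.36  1.16 -0.   -0.29] w 0.0856 F [-0.1  0.9  0.1]
turn y 0.004 (other -3.138 )
shift after turn [ 0.0026  0.0804 -0.0043]
untilt [0.0004 0.     0.0003]
```

Request:
step_arm --motion '[0.001,0.02,-0.003,0,0,0,0,0.03,-0.002,0,0,0.002,0,0.03,0,0,0,0.002,0,0.025,0,0,0,0.002,0,0.01,0,0,0,0,0,0,0,0,0,0]'

```text
t: 33.05
eef_pos: [0.4459, -0.1399, 0.1235]
ee_rot: [-1.574, -0.002, 0.006]
contact_force: [-0.1, 0.1, 0.2]
gripper_width: 0.0858
```

Run:
```python
from h import *
plan([.446,-.1372,.086],90)
```

```text
t 33.05 p [ 0.4459 -0.1399  0.1235] shift [0.0002 0.0375 0.0028] dist 0.038
jawyaw 90.3 tilt y [-0.0025 -0.0029 -1.    ] j [-0.3   0.15 -0.53  0.89 -0.   -0.31] w 0.0858 F [-0.1  0.1  0.2]
turn y 0.005 (other -3.137 )
shift after turn [0.0002 0.0375 0.0028]
untilt [ 0.0029  0.     -0.0025]
```

Request:
step_arm --motion '[0,0.015,0.002,0.002,0,0,-0.001,0.013,0.001,0,0,0.001,-0.001,0.009,0,0,0,0.001,0,0.002,0,0,0,0,0,0,0,0,0,0]'

```text
t: 33.55
eef_pos: [0.4467, -0.1384, 0.0867]
ee_rot: [-1.574, -0.004, 0.003]
contact_force: [-0.4, -0.4, -0.1]
gripper_width: 0.0856
```

Request:
step_arm --motion '[0,0.001,0,0,0,0,0,0.001,0,0,0,0,0,0,0,0,0,0,0,0,0,0,0,0,0,0,0,0,0,0,0,0,0,0,0,0]' --jaw 0

```text
t: 34.15
eef_pos: [0.448, -0.1383, 0.0864]
ee_rot: [-1.573, -0.007, 0.001]
contact_force: [-0.1, 0.4, -0.9]
gripper_width: 0.0315
```

Run:
```python
from h import *
plan([.563,-.35,.24],90)
```

```text
t 34.15 p [ 0.448  -0.1383  0.0864] shift [ 0.1144 -0.1527 -0.2126] dist 0.286
jawyaw 90.3 tilt y [ 0.0034 -0.0025 -1.    ] j [-0.3   0.19 -0.58  0.79 -0.   -0.3 ] w 0.0315 F [-0.1  0.4 -0.9]
turn y 0.005 (other -3.137 )
shift after turn [ 0.1155 -0.1527 -0.2121]
untilt [0.0025 0.     0.0034]
```

Request:
step_arm --motion '[0,-0.01,0,0,0,0,0,-0.02,0,0,0,0,0,-0.03,0,0,0,0,0,-0.03,0,0,0,0,0,-0.03,0,0,0,0,0,-0.01,0,0,0,0,0,0,0,0,0,0]'

```text
t: 34.85
eef_pos: [0.4426, -0.1371, 0.2194]
ee_rot: [-1.572, 0.002, 0.009]
contact_force: [-0.1, 0.7, -4.9]
gripper_width: 0.0311
```

Request:
step_arm --motion '[0.01,-0.001,-0.02,0,0,0,0.02,-0.001,-0.038,0,0,-0.002,0.02,-0.002,-0.038,0,0,-0.002,0.02,-0.002,-0.038,0,0,-0.002,0.02,-0.002,-0.038,0,0,-0.002,0.015,-0.002,-0.028,0,0,-0.002,0.008,0,-0.01,0,0,0,0,0,0,0,0,0,0,0,0,0,0,0]'

```text
t: 35.75
eef_pos: [0.5529, -0.3505, 0.208]
ee_rot: [-1.559, 0.01, 0.02]
contact_force: [-0.7, 0.5, -4.9]
gripper_width: 0.0313
```

Run:
```python
from h import *
w=save('top','t15.png')
s=(np.s_[180:260,265:365]); cv2.imwrite('pics/c15.png',cv2.resize(w[s],None,fx=6,fy=6,interpolation=2)[:,:,::-1])
for n in ['rotary_top','plate_top','flange_c']:
    for cn in ['scene','top']:
        arm.grab_frame(cn); print(n,cn,[(np.round(d['at'],4),round(d['score'],2)) for d in arm.pinpoint(n,cn)])
plan([.563,-.35,.06],90)
```

```text
rotary_top scene [(array([ 0.4434, -0.1281,  0.072 ]), 0.82)]
rotary_top top [(array([ 0.4419, -0.1272,  0.0697]), 0.86)]
plate_top scene [(array([ 0.6539, -0.0016,  0.0469]), 0.66), (array([ 0.5606, -0.3547,  0.0051]), 0.4)]
plate_top top [(array([0.651 , 0.0007, 0.0517]), 0.9)]
flange_c scene [(array([0.6541, 0.0021, 0.0833]), 0.58)]
flange_c top [(array([0.6569, 0.0026, 0.0839]), 0.93), (array([0.5602, 0.3704, 0.0777]), 0.61), (array([0.7253, 0.2145, 0.0482]), 0.51)]
t 36.4 p [ 0.554  -0.3509  0.2107] shift [ 0.0114  0.1505 -0.0007] dist 0.151
jawyaw 90.4 tilt y [-0.0154  0.0097 -0.9998] j [-0.56  0.45  0.08  1.22 -0.   -0.57] w 0.0314 F [-0.2  0.5 -5.9]
turn y 0.007 (other -3.135 )
shift after turn [ 0.0114  0.1505 -0.0006]
untilt [-0.0098  0.     -0.0154]
```

View pics/c15.png

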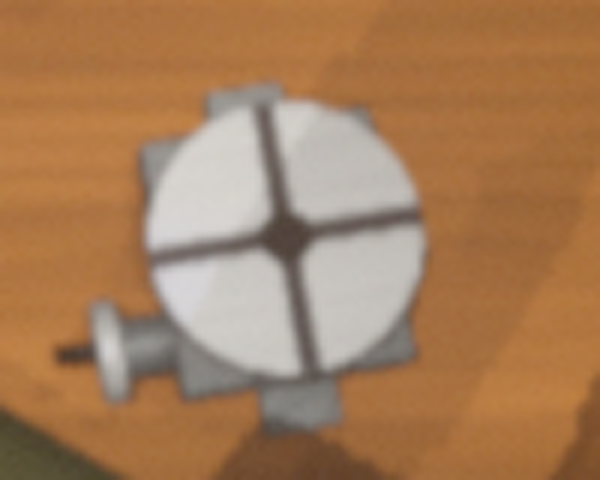

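The empty rotary table's cross is at crop (286,237), which is top-view pixel (312.2,219.1).

Request:
step_arm --motion '[0.006,0,0,-0.004,0,-0.006,0.003,0.02,0,-0.004,0,-0.004,0,0.03,0,0,0,0,0,0.04,0,0,0,0,0,0.03,0,0,0,0,0,0.015,0,0,0,0,0,0,0,0,0,0]'

```text
t: 37.1
eef_pos: [0.5674, -0.3517, 0.0734]
ee_rot: [-1.573, -0.008, 0.003]
contact_force: [-0.2, 0.1, -5.6]
gripper_width: 0.0312
```

Run:
```python
from h import *
print('rotary',back('top',(312.25,219.08),.07).round(4))
plan([.563,-.35,.021],90)
```

```text
rotary [ 0.4442 -0.1307  0.07  ]
t 37.1 p [ 0.5674 -0.3517  0.0734] shift [-0.0046  0.0523  0.0019] dist 0.053
jawyaw 90.4 tilt y [ 0.003  -0.0024 -1.    ] j [-0.55  0.54 -0.1   0.93 -0.   -0.56] w 0.0312 F [-0.2  0.1 -5.6]
turn y 0.007 (other -3.134 )
shift after turn [-0.0046  0.0523  0.0019]
untilt [0.0024 0.     0.003 ]
```

Request:
step_arm --motion '[-0.002,0.015,0.001,0,0,0.003,-0.001,0.014,0,0,0,0.003,-0.001,0.01,0,0,0,0.002,0,0.004,0,0,0,0,0,0,0,0,0,0]'

```text
t: 37.6
eef_pos: [0.5655, -0.3519, 0.0295]
ee_rot: [-1.575, -0.005, 0.007]
contact_force: [0.0, 0.1, -4.9]
gripper_width: 0.0314
```

Run:
```python
from h import *
plan([.563,-.35,.0205],90)
```

```text
t 37.6 p [ 0.5655 -0.3519  0.0295] shift [-0.0025  0.009   0.002 ] dist 0.01
jawyaw 90.4 tilt y [-0.0017 -0.0047 -1.    ] j [-0.55  0.58 -0.15  0.85 -0.   -0.56] w 0.0314 F [ 0.   0.1 -4.9]
turn y 0.008 (other -3.134 )
shift after turn [-0.0025  0.009   0.0019]
untilt [ 0.0047  0.     -0.0018]
```

Request:
step_arm --motion '[0,0.004,0,0.002,0,0,0,0.003,0,0,0,0,0,0.002,0,0,0,0,0,0.001,0,0,0,0]'

```text
t: 38.0
eef_pos: [0.5669, -0.3529, 0.0207]
ee_rot: [-1.575, -0.007, 0.005]
contact_force: [-0.4, -0.1, -4.7]
gripper_width: 0.0312
```

Run:
```python
from h import *
plan([.563,-.35,.0205],90)
```

```text
t 38.0 p [ 0.5669 -0.3529  0.0207] shift [-0.0038  0.0001  0.0029] dist 0.005
jawyaw 90.4 tilt y [ 0.0011 -0.0043 -1.    ] j [-0.56  0.59 -0.15  0.83 -0.   -0.56] w 0.0312 F [-0.4 -0.1 -4.7]
turn y 0.007 (other -3.134 )
shift after turn [-0.0039  0.0001  0.0029]
untilt [0.0043 0.     0.0011]
```

Request:
step_arm --motion '[0,0.002,0,0.002,0,0,0,0.002,0,0,0,0]'

```text
t: 38.2
eef_pos: [0.5669, -0.353, 0.0204]
ee_rot: [-1.573, -0.008, 0.004]
contact_force: [-6.5, 2.7, 11.4]
gripper_width: 0.0315
```

Run:
```python
from h import *
plan([.563,-.35,.0205],90)
```

```text
t 38.2 p [ 0.5669 -0.353   0.0204] shift [-0.0039 -0.0001  0.003 ] dist 0.005
jawyaw 90.4 tilt y [ 0.0021 -0.0024 -1.    ] j [-0.56  0.59 -0.15  0.83 -0.   -0.56] w 0.0315 F [-6.5  2.7 11.4]
turn y 0.007 (other -3.134 )
shift after turn [-0.0039 -0.0001  0.003 ]
untilt [0.0025 0.     0.0021]
```

Request:
step_arm --motion '[0,0,0,0,0,0,0,0,0,0,0,0,0,0,0,0,0,0,0,0,0,0,0,0,0,0,0,0,0,0]' --jaw 1

```text
t: 38.7
eef_pos: [0.5702, -0.355, 0.0242]
ee_rot: [-1.577, -0.013, -0.001]
contact_force: [0.7, -0.3, -0.5]
gripper_width: 0.0853
```

Request:
step_arm --motion '[0,-0.02,0,0.002,0,0.001,0,-0.03,0,0,0,0,0,-0.04,0,0,0,0,0,-0.04,0,0,0,0,0,-0.04,0,0,0,0,0,-0.03,0,0,0,0,0,-0.02,0,0,0,0]'

```text
t: 39.4
eef_pos: [0.5658, -0.3523, 0.2462]
ee_rot: [-1.57, -0.005, 0.007]
contact_force: [0.9, -0.8, 0.6]
gripper_width: 0.0857
```

Request:
step_arm --motion '[0.006,-0.001,0.02,0,0,0,0.01,-0.002,0.042,0,0,-0.001,0.01,-0.002,0.042,0,0,-0.001,0.01,-0.002,0.042,0,0,-0.001,0.01,-0.002,0.042,0,0,-0.001,0.01,-0.002,0.042,0,0,-0.001,0.01,-0.002,0.042,0,0,-0.001,0.01,-0.002,0.042,0,0,-0.001,0.01,-0.002,0.03,0,0,-0.001,0,0,0.01,0,0,0]'

```text
t: 40.4
eef_pos: [0.6556, 0.0112, 0.2683]
ee_rot: [-1.575, -0.014, -0.012]
contact_force: [0.4, -0.2, 0.1]
gripper_width: 0.0854
```

Request:
step_arm --motion '[0,0,0,0,0,0,0,0,0,0,0,0]'

```text
t: 40.6
eef_pos: [0.6552, 0.0122, 0.2678]
ee_rot: [-1.576, -0.016, -0.01]
contact_force: [-0.0, 0.5, 0.1]
gripper_width: 0.0857
```

Run:
```python
from h import *
w=save('wrist','w16.png')
fitsil('flange_c','wrist',fl(.05),[.6555,.002],.3)
fitsil('plate_top','wrist',[box(.15,.13,.05)],[.653,0],np.pi)
plan([.6555,.002,.2],90)
```

```text
fit [0.6552 0.001 ] yaw deg 4.9 IoU 0.944
plate_top wrist none
t 40.75 p [0.6552 0.0113 0.2679] shift [-0.0008  0.068  -0.009 ] dist 0.069
jawyaw 90.1 tilt y [ 0.0162 -0.0046 -0.9999] j [ 0.02  0.4   0.14  1.29 -0.    0.02] w 0.0852 F [ 0.4  0.4 -0. ]
turn y 0.002 (other -3.139 )
shift after turn [-0.0008  0.068  -0.009 ]
untilt [0.0046 0.     0.0162]
```

View pics/w16.png

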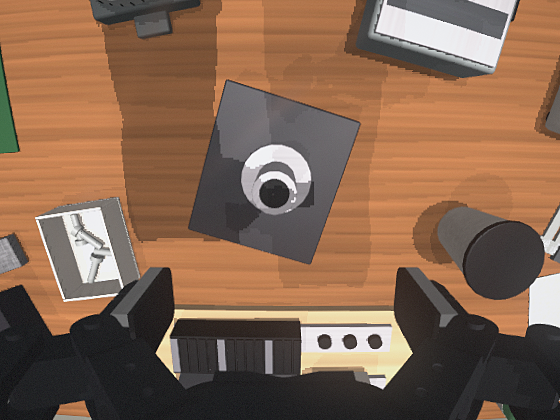

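The flange stands on the plate with its axis at about (274,190). The plate's corners are (226,80), (360,123), (313,264) and (189,228), and the cup stands clear at the right.

Request:
step_arm --motion '[0,0.01,-0.005,0.003,0,0.008,0,0.02,-0.004,0.002,0,0.008,0,0.03,0,0,0,0,0,0.04,0,0,0,0,0,0.03,0,0,0,0,0,0.015,0,0,0,0,0,0,0,0,0,0]'

```text
t: 41.45
eef_pos: [0.6543, -0.0088, 0.1152]
ee_rot: [-1.572, 0.009, -0.006]
contact_force: [-0.4, 0.2, -0.1]
gripper_width: 0.0854
```

Run:
```python
from h import *
plan([.6552,.001,.075],90)
```

```text
t 41.45 p [ 0.6543 -0.0088  0.1152] shift [0.0009 0.0402 0.0098] dist 0.041
jawyaw 89.5 tilt y [-1.5e-03 -8.0e-04 -1.0e+00] j [-0.01  0.48 -0.09  1.   -0.   -0.  ] w 0.0854 F [-0.4  0.2 -0.1]
turn y -0.009 (other 3.132 )
shift after turn [0.001  0.0402 0.0098]
untilt [ 0.0008  0.     -0.0015]
```

Request:
step_arm --motion '[0,0.005,0.005,0,0,0,0,0.013,0.004,0,0,0.001,0,0.014,0,0,0,0.001,-0.001,0.008,0,0,0,0.001,0,0.001,0,0,0,0,0,0,0,0,0,0]'

```text
t: 42.05
eef_pos: [0.6547, -0.0007, 0.0728]
ee_rot: [-1.572, 0.01, -0.007]
contact_force: [-0.2, -0.6, -0.3]
gripper_width: 0.0853
```

Run:
```python
from h import *
plan([.6552,.001,.075],90)
```

```text
t 42.05 p [ 0.6547 -0.0007  0.0728] shift [ 0.0005 -0.0022  0.0017] dist 0.003
jawyaw 89.3 tilt y [-2.e-03 -8.e-04 -1.e+00] j [-0.    0.52 -0.13  0.92 -0.    0.01] w 0.0853 F [-0.2 -0.6 -0.3]
turn y -0.011 (other 3.13 )
shift after turn [ 0.0005 -0.0022  0.0017]
untilt [ 0.0009  0.     -0.0019]
```

Request:
step_arm --motion '[0,-0.001,0.001,0,0,0,0,0,0,0,0,0,0,0,0,0,0,0,0,0,0,0,0,0,0,0,0,0,0,0,0,0,0,0,0,0]' --jaw 0 --squeeze 60

```text
t: 42.65
eef_pos: [0.6559, 0.0006, 0.0758]
ee_rot: [-1.571, 0.008, -0.009]
contact_force: [-1.1, -0.3, -1.2]
gripper_width: 0.0349
```

Run:
```python
from h import *
plan([.444,-.13,.24],90)
```

```text
t 42.65 p [6.559e-01 6.000e-04 7.580e-02] shift [-0.2103 -0.1643 -0.133 ] dist 0.298
jawyaw 89.4 tilt y [ 9.e-04 -7.e-04 -1.e+00] j [ 0.    0.52 -0.13  0.92 -0.    0.01] w 0.0349 F [-1.1 -0.3 -1.2]
turn y -0.011 (other 3.131 )
shift after turn [-0.2118 -0.1643 -0.1307]
untilt [0.0007 0.     0.0009]
```

Request:
step_arm --motion '[0,-0.01,0,0,0,0,0,-0.02,0,0,0,0,0,-0.03,0,0,0,0,0,-0.04,0,0,0,0,0,-0.04,0,0,0,0,0,-0.02,0,0,0,0,0,0,0,0,0,0]'

```text
t: 43.35
eef_pos: [0.6528, 0.0002, 0.2416]
ee_rot: [-1.572, 0.014, -0.004]
contact_force: [1.0, 0.6, -3.0]
gripper_width: 0.0347
```

Run:
```python
from h import *
plan([.444,-.1305,.22],90)
save('wrist','w17.png'); im=cv2.imread('pics/w17.png')
for cn in ['top']:
    im=save(cn,'t17.png'); print([(np.round(d['at'],4),round(d['score'],2)) for d in arm.pinpoint('block_c',cn)])
```

```text
t 43.35 p [6.528e-01 2.000e-04 2.416e-01] shift [-0.2071  0.0231 -0.133 ] dist 0.247
jawyaw 89.3 tilt y [-0.0063 -0.0015 -1.    ] j [ 0.    0.42  0.11  1.27 -0.    0.01] w 0.0347 F [ 1.   0.6 -3. ]
turn y -0.011 (other 3.13 )
shift after turn [-0.2086  0.0231 -0.1307]
untilt [ 0.0015  0.     -0.0062]
[(array([ 0.5655, -0.3511,  0.0298]), 0.97), (array([ 0.414 , -0.485 ,  0.0273]), 0.75), (array([ 0.2779, -0.4354,  0.0288]), 0.68), (array([ 0.1732, -0.326 ,  0.0244]), 0.63)]
```

Request:
step_arm --motion '[-0.018,0,-0.011,0,0,-0.002,-0.033,0,-0.021,0,0,0,-0.033,0,-0.021,0,0,0,-0.033,0,-0.021,0,0,0,-0.033,0,-0.021,0,0,0,-0.033,0,-0.021,0,0,0,-0.018,0,-0.011,0,0,0,-0.006,0,-0.004,0,0,0,0,0,0,0,0,0]'

```text
t: 44.4
eef_pos: [0.423, -0.1296, 0.2201]
ee_rot: [-1.567, 0.041, 0.026]
contact_force: [0.1, 0.2, -2.6]
gripper_width: 0.0347
```

Run:
```python
from h import *
plan([.4442,-.13,.14],90)
```

```text
t 44.4 p [ 0.423  -0.1296  0.2201] shift [ 0.0246  0.0792 -0.0005] dist 0.083
jawyaw 89.4 tilt y [-0.0426  0.0037 -0.9991] j [-0.29  0.06 -0.4   1.15 -0.01 -0.28] w 0.0347 F [ 0.1  0.2 -2.6]
turn y -0.01 (other 3.132 )
shift after turn [ 0.0246  0.0792 -0.0007]
untilt [-0.0033  0.     -0.0426]
```

Request:
step_arm --motion '[0.01,0,0,-0.002,0,-0.02,0.009,0,0,-0.001,0,-0.018,0,0.015,0,0,0,0,0,0.03,0,0,0,0,0,0.025,0,0,0,0,0,0.008,0,0,0,0,0,0,0,0,0,0]'

```text
t: 45.1
eef_pos: [0.4538, -0.1267, 0.1383]
ee_rot: [-1.57, -0.004, -0.008]
contact_force: [0.1, 0.0, -1.5]
gripper_width: 0.0345
```

Run:
```python
from h import *
plan([.445,-.13,.096],90)
```

```text
t 45.1 p [ 0.4538 -0.1267  0.1383] shift [-0.0091  0.0422 -0.0034] dist 0.043
jawyaw 89.8 tilt y [ 7.4e-03  9.0e-04 -1.0e+00] j [-0.27  0.14 -0.51  0.91  0.   -0.27] w 0.0345 F [ 0.1  0.  -1.5]
turn y -0.003 (other 3.139 )
shift after turn [-0.0091  0.0422 -0.0033]
untilt [-0.0009  0.      0.0074]
```

Request:
step_arm --motion '[-0.006,0.003,-0.002,0,0,0.004,-0.004,0.012,-0.001,0,0,0.003,-0.001,0.012,0,0,0,0.001,-0.001,0.006,0,0,0,0,0,0,0,0,0,0]'

```text
t: 45.6
eef_pos: [0.4439, -0.1302, 0.1053]
ee_rot: [-1.571, -0.001, -0.004]
contact_force: [0.4, -0.6, -3.3]
gripper_width: 0.0347
```

Run:
```python
from h import *
plan([.445,-.13,.096],90)
```

```text
t 45.6 p [ 0.4439 -0.1302  0.1053] shift [0.0011 0.0093 0.0002] dist 0.009
jawyaw 89.9 tilt y [ 3.6e-03 -3.0e-04 -1.0e+00] j [-0.29  0.16 -0.57  0.84  0.   -0.28] w 0.0347 F [ 0.4 -0.6 -3.3]
turn y -0.002 (other 3.14 )
shift after turn [0.0011 0.0093 0.0002]
untilt [0.0002 0.     0.0036]
```

Request:
step_arm --motion '[0,0.005,0,0,0,0.002,0,0.003,0,0,0,0,0,0.002,0,0,0,0,0,0.001,0,0,0,0]'

```text
t: 46.0
eef_pos: [0.4446, -0.1305, 0.0957]
ee_rot: [-1.571, -0.001, -0.004]
contact_force: [-7.4, 2.1, 16.2]
gripper_width: 0.0347
```

Run:
```python
from h import *
plan([.445,-.13,.096],90)
```

```text
t 46.0 p [ 0.4446 -0.1305  0.0957] shift [ 0.0004 -0.0003  0.0005] dist 0.001
jawyaw 89.9 tilt y [ 3.1e-03 -7.0e-04 -1.0e+00] j [-0.29  0.17 -0.58  0.81  0.   -0.28] w 0.0347 F [-7.4  2.1 16.2]
turn y -0.002 (other 3.139 )
shift after turn [ 0.0004 -0.0003  0.0005]
untilt [0.0006 0.     0.0031]
```

Contact at the right spot. Releasing, rising, and moving to the block on the mat.

Request:
step_arm --motion '[0,0,0,0,0,0,0,0,0,0,0,0,0,0,0,0,0,0,0,0,0,0,0,0,0,0,0,0,0,0]' --jaw 1 --squeeze 70

```text
t: 46.5
eef_pos: [0.4468, -0.1311, 0.0973]
ee_rot: [-1.573, -0.004, -0.007]
contact_force: [-0.2, -0.2, -0.6]
gripper_width: 0.0852
```

Request:
step_arm --motion '[0,-0.02,0,0,0,0,0,-0.03,0,0,0,0,0,-0.04,0,0,0,0,0,-0.04,0,0,0,0,0,-0.02,0,0,0,0,0,0,0,0,0,0,0,0,0,0,0,0]'

```text
t: 47.2
eef_pos: [0.4443, -0.1304, 0.2511]
ee_rot: [-1.572, -0.001, -0.005]
contact_force: [0.3, -0.4, -1.3]
gripper_width: 0.0853
```

Run:
```python
from h import *
w=save('wrist','w18.png')
fitsil('flange_c','wrist',fl(.07),[.4442,-.1305],.3)
plan([.5655,-.351,.24],90)
```

```text
fit [ 0.4441 -0.1334] yaw deg 14.9 IoU 0.937
t 47.3 p [ 0.4438 -0.1302  0.2503] shift [ 0.1221  0.0107 -0.2205] dist 0.252
jawyaw 89.9 tilt y [ 2.4e-03 -4.0e-04 -1.0e+00] j [-0.29  0.05 -0.34  1.18  0.   -0.28] w 0.0856 F [-0.3  0.3 -0.8]
turn y -0.002 (other 3.14 )
shift after turn [ 0.1216  0.0107 -0.2208]
untilt [0.0004 0.     0.0024]
```

Request:
step_arm --motion '[0.01,-0.001,-0.02,0,0,0,0.02,-0.001,-0.038,0,0,-0.002,0.021,-0.002,-0.038,0,0,-0.002,0.021,-0.002,-0.038,0,0,-0.002,0.021,-0.002,-0.038,0,0,-0.002,0.018,-0.002,-0.028,0,0,-0.002,0.01,0,-0.01,0,0,0,0,0,0,0,0,0,0,0,0,0,0,0]'

```text
t: 48.2
eef_pos: [0.5616, -0.3447, 0.2415]
ee_rot: [-1.558, 0.007, 0.007]
contact_force: [-1.7, 0.9, 1.0]
gripper_width: 0.0849
```

Run:
```python
from h import *
w=save('wrist','w19.png')
fitsil('block_c','wrist',blk(.004),[.5655,-.352],np.pi)
plan([.565,-.352,.06],90)
```

```text
fit [ 0.5656 -0.3558] yaw deg 0.2 IoU 0.972
t 48.3 p [ 0.5615 -0.3441  0.2421] shift [ 0.0051  0.182  -0.0101] dist 0.182
jawyaw 90.0 tilt y [-0.0088  0.0121 -0.9999] j [-0.55  0.44  0.14  1.28  0.01 -0.55] w 0.0855 F [-0.4  0.3  0.9]
turn y 0.001 (other -3.141 )
shift after turn [ 0.0051  0.182  -0.0101]
untilt [-0.0121  0.     -0.0088]
```

Request:
step_arm --motion '[0.003,0,-0.005,-0.006,0,-0.004,0.001,0.02,-0.003,-0.006,0,-0.004,0,0.03,0,0,0,0.001,0,0.04,0,0,0,0.001,0,0.04,0,0,0,0.001,0,0.025,0,0,0,0,0,0.01,0,0,0,0,0,0,0,0,0,0]'

```text
t: 49.1
eef_pos: [0.5671, -0.3497, 0.0783]
ee_rot: [-1.578, -0.009, 0.0]
contact_force: [-0.6, -0.3, -0.6]
gripper_width: 0.0857
```

Run:
```python
from h import *
plan([.5655,-.354,.0205],90)
```

```text
t 49.1 p [ 0.5671 -0.3497  0.0783] shift [-0.002   0.0578 -0.0039] dist 0.058
jawyaw 90.4 tilt y [ 0.0058 -0.0071 -1.    ] j [-0.55  0.53 -0.11  0.93 -0.   -0.56] w 0.0857 F [-0.6 -0.3 -0.6]
turn y 0.006 (other -3.135 )
shift after turn [-0.002   0.0578 -0.0039]
untilt [0.0071 0.     0.0058]
```

Request:
step_arm --motion '[-0.002,0.015,-0.003,0.004,0,0.003,-0.001,0.018,-0.001,0.003,0,0.003,-0.001,0.014,0,0,0,0.001,0,0.009,0,0,0,0,0,0.003,0,0,0,0,0,0,0,0,0,0]'

```text
t: 49.7
eef_pos: [0.5658, -0.356, 0.0189]
ee_rot: [-1.574, -0.008, 0.002]
contact_force: [0.2, 0.2, -0.1]
gripper_width: 0.0854
```

Request:
step_arm --motion '[0,0.001,0,0,0,0,0,0.001,0,0,0,0,0,0,0,0,0,0,0,0,0,0,0,0,0,0,0,0,0,0,0,0,0,0,0,0]' --jaw 0

```text
t: 50.3
eef_pos: [0.5668, -0.3558, 0.0184]
ee_rot: [-1.574, -0.01, 0.001]
contact_force: [-0.2, 0.7, -1.8]
gripper_width: 0.0313
```

Run:
```python
from h import *
plan([.6535,0,.24],90)
```

```text
t 50.3 p [ 0.5668 -0.3558  0.0184] shift [ 0.0905 -0.2223  0.3545] dist 0.428
jawyaw 90.4 tilt y [ 0.0059 -0.0032 -1.    ] j [-0.56  0.59 -0.15  0.82  0.   -0.57] w 0.0313 F [-0.2  0.7 -1.8]
turn y 0.007 (other -3.135 )
shift after turn [ 0.088  -0.2223  0.3551]
untilt [0.0033 0.     0.0059]
```

Request:
step_arm --motion '[0,-0.01,0,0,0,0,0,-0.02,0,0,0,0,0,-0.04,0,0,0,0,0,-0.04,0,0,0,0,0,-0.04,0,0,0,0,0,-0.04,0,0,0,0,0,-0.02,0,0,0,0,0,0,0,0,0,0]'

```text
t: 51.1
eef_pos: [0.561, -0.3531, 0.2338]
ee_rot: [-1.569, -0.001, 0.009]
contact_force: [0.0, -1.2, -6.0]
gripper_width: 0.0312
```

Run:
```python
from h import *
p,R,_=pose(); c=arm.camera_model('wrist'); Rc=np.array(c['R']);tc=np.array(c['t'])
Rt=Rc@R; tt=Rc@p+tc   # cam = Rt*tool + tt
R6=Ro.from_rotvec([-1.576,-.016,-.010]).as_matrix(); p6=np.array([.6552,.0118,.2679])
CAM['wrist']=dict(c); CAM['wrist']['R']=Rt@R6.T; CAM['wrist']['t']=tt-Rt@R6.T@p6
k=np.array([back('wrist',u,.05) for u in [(226,80),(360,123),(313,264),(189,228)]])
print('plate wrist',k.mean(0).round(4),[np.linalg.norm(k[i]-k[i-1]).round(3) for i in range(4)])
im=save('top','t20.png'); 
z=im[95:185,215:305]; cv2.imwrite('pics/c20.png',cv2.resize(z,None,fx=6,fy=6,interpolation=2)[:,:,::-1])
m=(im.max(2)<75).astype(np.uint8); r=np.zeros_like(m); r[100:180,222:296]=m[100:180,222:296]
cs=max(cv2.findContours(r,0,1)[0],key=cv2.contourArea); print(cv2.contourArea(cs),cv2.minAreaRect(cs),back('top',cv2.minAreaRect(cs)[0],.05).round(4))
mk=cv2.drawContours(np.zeros_like(r),[cs],-1,1,-1)>0
fit('top',mk,[box(.15,.13,.05)],[.6535,0],np.pi)
plan([.6545,0,.24],90)
```

```text
plate wrist [ 0.6545 -0.0035  0.05  ] [np.float64(0.147), np.float64(0.128), np.float64(0.147), np.float64(0.13)]
16.0 ((254.51678466796875, 168.9423828125), (40.23999786376953, 1.6000001430511475), 16.260204315185547) [0.5764 0.0099 0.05  ]
fit [0.6419 0.0008] yaw deg 179.2 IoU 0.017
t 51.15 p [ 0.5606 -0.3529  0.2322] shift [ 0.0961 -0.0074  0.3523] dist 0.365
jawyaw 90.4 tilt y [-0.0067  0.0029 -1.    ] j [-0.56  0.44  0.12  1.26 -0.   -0.57] w 0.0312 F [ 1.1  0.3 -3.9]
turn y 0.006 (other -3.135 )
shift after turn [ 0.0939 -0.0074  0.3529]
untilt [-0.0029  0.     -0.0067]
```

Request:
step_arm --motion '[0.006,-0.001,0.02,0,0,0,0.011,-0.001,0.04,0,0,-0.001,0.011,-0.001,0.04,0,0,-0.001,0.011,-0.001,0.04,0,0,-0.001,0.011,-0.001,0.04,0,0,-0.001,0.011,-0.001,0.04,0,0,-0.001,0.011,-0.001,0.04,0,0,0,0.011,-0.001,0.04,0,0,0,0.01,-0.001,0.028,0,0,0,0.002,0,0.01,0,0,0]'

```text
t: 52.15
eef_pos: [0.6451, -0.0027, 0.2165]
ee_rot: [-1.562, 0.028, 0.027]
contact_force: [-0.2, -1.5, -6.0]
gripper_width: 0.0313
```

Request:
step_arm --motion '[0,0,0,0,0,0,0,0,0,0,0,0]'

```text
t: 52.35
eef_pos: [0.643, -0.0016, 0.2125]
ee_rot: [-1.563, 0.031, 0.034]
contact_force: [-0.7, 0.4, -5.5]
gripper_width: 0.0312
```

Run:
```python
from h import *
plan([.655,-.0015,.12],90)
```

```text
t 52.35 p [ 0.643  -0.0016  0.2125] shift [ 0.0158  0.092  -0.0006] dist 0.093
jawyaw 90.1 tilt y [-0.0413  0.0078 -0.9991] j [-0.01  0.44  0.08  1.25  0.01 -0.01] w 0.0312 F [-0.7  0.4 -5.5]
turn y 0.002 (other -3.139 )
shift after turn [ 0.0158  0.092  -0.0006]
untilt [-0.0079  0.     -0.0413]
```

Request:
step_arm --motion '[0.006,0,0,-0.004,0,-0.02,0.004,0.01,0,-0.004,0,-0.019,0,0.025,0,0,0,0,0,0.03,0,0,0,0,0,0.02,0,0,0,0,0,0.006,0,0,0,0,0,0,0,0,0,0]'

```text
t: 53.05
eef_pos: [0.6533, -0.0127, 0.1185]
ee_rot: [-1.575, 0.004, -0.013]
contact_force: [0.1, -0.6, -5.1]
gripper_width: 0.0311
```

Run:
```python
from h import *
plan([.655,-.0015,.066],90)
```

```text
t 53.05 p [ 0.6533 -0.0127  0.1185] shift [0.0013 0.0525 0.0115] dist 0.054
jawyaw 89.4 tilt y [ 0.0053 -0.0046 -1.    ] j [-0.02  0.48 -0.09  1.   -0.   -0.01] w 0.0311 F [ 0.1 -0.6 -5.1]
turn y -0.011 (other 3.131 )
shift after turn [0.0014 0.0525 0.0114]
untilt [0.0046 0.     0.0053]
```

Request:
step_arm --motion '[0,0.005,0.006,0.003,0,0.002,0,0.012,0.004,0.002,0,0.002,0,0.013,0.001,0,0,0.001,0,0.009,0,0,0,0,0,0.002,0,0,0,0,0,0,0,0,0,0]'

```text
t: 53.65
eef_pos: [0.6561, -0.0016, 0.0774]
ee_rot: [-1.57, 0.005, -0.013]
contact_force: [0.8, -1.1, -5.0]
gripper_width: 0.0317
```

Run:
```python
from h import *
plan([.655,-.0015,.0645],90)
```

```text
t 53.65 p [ 0.6561 -0.0016  0.0774] shift [-0.0011  0.0129  0.0001] dist 0.013
jawyaw 89.3 tilt y [ 5.5e-03  6.0e-04 -1.0e+00] j [-0.    0.51 -0.13  0.92  0.    0.01] w 0.0317 F [ 0.8 -1.1 -5. ]
turn y -0.012 (other 3.13 )
shift after turn [-0.0011  0.0129  0.0001]
untilt [-0.0007  0.      0.0055]
```

Request:
step_arm --motion '[-0.001,0.005,0,0,0,0.002,-0.001,0.004,0,0,0,0.002,0,0.003,0,0,0,0,0,0.002,0,0,0,0,0,0.001,0,0,0,0]'

```text
t: 54.15
eef_pos: [0.6548, -0.0015, 0.0644]
ee_rot: [-1.57, 0.006, -0.012]
contact_force: [-3.5, -0.0, 3.4]
gripper_width: 0.0312
```

Run:
```python
from h import *
plan([.655,-.0015,.0645],90)
```

```text
t 54.15 p [ 0.6548 -0.0015  0.0644] shift [ 0.0002 -0.0001  0.    ] dist 0.0
jawyaw 89.3 tilt y [ 3.6e-03  6.0e-04 -1.0e+00] j [-0.    0.52 -0.15  0.9   0.    0.01] w 0.0312 F [-3.5 -0.   3.4]
turn y -0.012 (other 3.13 )
shift after turn [ 0.0002 -0.0001  0.    ]
untilt [-0.0006  0.      0.0036]
```

Request:
step_arm --motion '[0,0.001,0,0,0,0,0,0,0,0,0,0,0,0,0,0,0,0,0,0,0,0,0,0,0,0,0,0,0,0]' --jaw 1

```text
t: 54.65
eef_pos: [0.6581, -0.0017, 0.066]
ee_rot: [-1.57, 0.001, -0.018]
contact_force: [-0.2, -0.2, 0.7]
gripper_width: 0.0856
```

Request:
step_arm --motion '[0,-0.02,0,0,0,0,0,-0.03,0,0,0,0,0,-0.04,0,0,0,0,0,-0.04,0,0,0,0,0,-0.03,0,0,0,0,0,0,0,0,0,0,0,0,0,0,0,0]'

```text
t: 55.35
eef_pos: [0.6554, -0.0018, 0.2301]
ee_rot: [-1.57, 0.003, -0.015]
contact_force: [0.3, -0.8, -0.1]
gripper_width: 0.0852
```

Run:
```python
from h import *
plan([.655,-.0015,.24],90)
w=save('wrist','w21.png'); fitsil('block_c','wrist',blk(.05),[.654,-.0015],np.pi)
t=save('top','t21.png')
for n,S,x,pr in [('block_c',blk(.05),[.654,-.002],np.pi),('flange_c',fl(.07),[.4442,-.131],.3)]:
    fitsil(n,'top',S,x,pr)
for n in ['gear_c','flange_c','block_c','nut_c','cup_c','demag_top','rotary_top','plate_top','scale_top']:
    print(n,[(np.round(d['at'],3).tolist(),round(d['score'],2)) for d in arm.pinpoint(n,'top')][:3])
cv2.imwrite('pics/f21.png',cv2.resize(np.vstack([t[90:250,60:360]]),None,fx=2.6,fy=2.6,interpolation=2)[:,:,::-1])
```

```text
t 55.35 p [ 0.6554 -0.0018  0.2301] shift [-0.0004 -0.0099  0.0003] dist 0.01
jawyaw 89.3 tilt y [ 7.4e-03  5.0e-04 -1.0e+00] j [-0.    0.42  0.08  1.23  0.    0.01] w 0.0852 F [ 0.3 -0.8 -0.1]
turn y -0.012 (other 3.13 )
shift after turn [-0.0004 -0.0099  0.0003]
untilt [-0.0006  0.      0.0074]
fit [ 0.6536 -0.0039] yaw deg 179.9 IoU 0.962
block_c top none
fit [ 0.4431 -0.1336] yaw deg 16.1 IoU 0.529
gear_c []
flange_c [([0.443, -0.132, 0.103], 0.66)]
block_c [([0.278, -0.432, 0.028], 0.93), ([0.171, -0.326, 0.028], 0.81), ([0.414, -0.487, 0.026], 0.76)]
nut_c [([0.562, 0.368, 0.076], 0.76)]
cup_c []
demag_top [([0.559, 0.37, 0.076], 0.74)]
rotary_top [([0.441, -0.13, 0.067], 0.74)]
plate_top []
scale_top [([0.559, 0.371, 0.051], 0.94)]
```

View pics/f21.png

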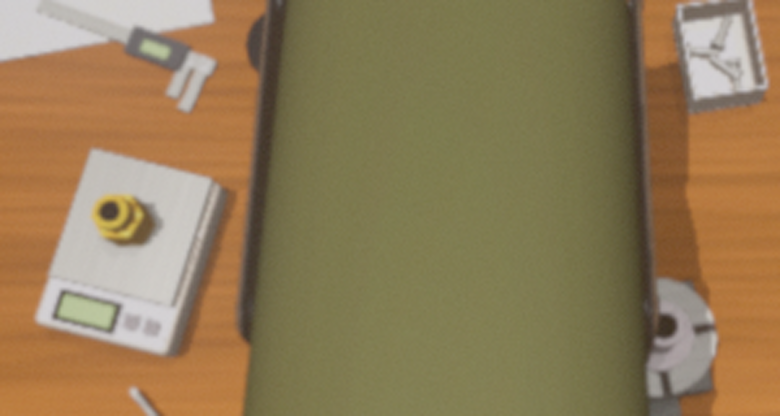

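The arm hides the middle of the top view. The nut is on the scale and the flange on the rotary table. I'm moving aside for a final check.

Request:
step_arm --motion '[-0.005,-0.002,-0.02,0,0,0,-0.01,-0.002,-0.04,0,0,0,-0.01,-0.002,-0.04,0,0,0,-0.01,-0.002,-0.04,0,0,0,-0.01,-0.002,-0.04,0,0,0,-0.01,-0.002,-0.04,0,0,0,-0.01,-0.002,-0.04,0,0,0,-0.01,-0.002,-0.04,0,0,0,-0.01,-0.002,-0.03,0,0,0,-0.005,0,-0.02,0,0,0]'

```text
t: 57.05
eef_pos: [0.5603, -0.3606, 0.2477]
ee_rot: [-1.571, -0.004, -0.011]
contact_force: [1.0, -0.2, -0.1]
gripper_width: 0.0857
```

Request:
step_arm --motion '[0,0,0,0,0,0,0,0,0,0,0,0,0,0,0,0,0,0]'

```text
t: 57.35
eef_pos: [0.5592, -0.363, 0.2475]
ee_rot: [-1.571, -0.001, -0.014]
contact_force: [-0.1, 0.4, 0.9]
gripper_width: 0.0855
```

Run:
```python
from h import *
t=save('top','t22.png')
z=.07; G=[np.vstack([ring(.0245,z),ring(.0245,z+.04)]),np.vstack([ring(.016,z+.04),ring(.016,z+.052)])]
for n,S,x,pr in [('block_c',blk(.05),[.654,-.002],np.pi),('flange_c',fl(.07),[.4442,-.131],.3),('gear_c',G,[.469,.154],.3)]:
    fitsil(n,'top',S,x,pr)
for c in ['top','scene']:
  if c=='scene': s=save('scene','s22.png')
  for n in ['gear_c','flange_c','block_c','nut_c','cup_c']:
    print(c,n,[(np.round(d['at'],3).tolist(),round(d['score'],2)) for d in arm.pinpoint(n,c)][:3])
a=cv2.resize(t[90:260,60:360],(600,340),interpolation=2); b=cv2.resize(s[160:360,150:450],None,fx=.87,fy=.87*1.0)
b=cv2.resize(s[175:350,150:450],(444,259)); o=np.zeros((600,600,3),np.uint8); o[:340]=a; o[340:599,:444]=b
cv2.imwrite('pics/f22.png',o[:,:,::-1]); print(arm.state()['eef_pos'])
```

```text
fit [ 0.6541 -0.002 ] yaw deg 179.6 IoU 0.949
fit [ 0.4455 -0.1312] yaw deg 1.1 IoU 0.921
fit [0.4725 0.1527] yaw deg 15.1 IoU 0.866
top gear_c [([0.468, 0.158, 0.094], 0.89)]
top flange_c [([0.446, -0.13, 0.102], 0.96)]
top block_c [([0.652, -0.002, 0.077], 0.9)]
top nut_c [([0.561, 0.369, 0.078], 0.78)]
top cup_c [([0.723, 0.213, 0.049], 0.68)]
scene gear_c [([0.472, 0.155, 0.094], 0.91)]
scene flange_c [([0.439, -0.13, 0.102], 0.66)]
scene block_c [([0.656, -0.004, 0.075], 0.93), ([0.411, -0.489, 0.032], 0.78), ([0.178, -0.323, 0.026], 0.51)]
scene nut_c [([0.556, 0.367, 0.074], 0.76)]
scene cup_c [([0.717, 0.218, 0.049], 0.96)]
[ 0.55898776 -0.36367991  0.2475208 ]
```

View pics/f22.png

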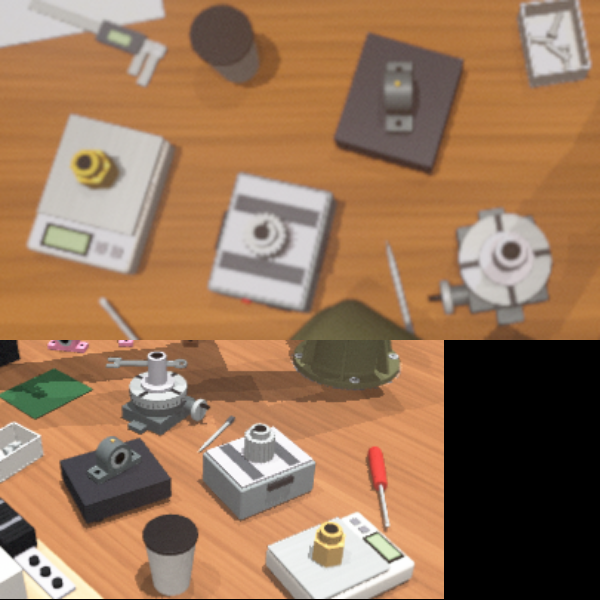

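All four parts stand upright at their stations: nut (93,168) on the scale, gear (266,236) on the demagnetiser, block (399,97) on the plate, flange (507,253) on the rotary table. The cup at (225,40) is still in place. Handing in.

```bash
python3 -c "
from plant import arm
print(arm.hand_in())"
```

```text
the job is handed in; nothing more can be done
None
```

All four parts stand upright in the middle of their stations, and I handed the job in after about 58 s of robot time. The nut and then the block were set aside on the mat along the way. The arm finished clear of everything, above the mat.

Last measured positions against each station's centre, in metres:

| Part | Station | Part position (x, y) | Station centre (x, y) |
|---|---|---|---|
| Gear | Demagnetiser | 0.470, 0.153 | 0.470, 0.154 |
| Nut | Scale | 0.560, 0.365 | 0.560, 0.366 |
| Flange | Rotary table | 0.445, -0.131 | 0.444, -0.131 |
| Block | Surface plate | 0.654, -0.002 | 0.654, -0.002 |

- **Cup:** its position was unchanged within the networks' accuracy.
- **Disagreements:** the wrist-camera fits put the flange and the block about 2–3 mm further towards -y than the gripper readings and the top camera did. The network points scattered by up to about 5 mm. Both are well within the stations, so I left the parts where they were.
- **Contact forces:** the highest reading was about 31 N, when the gear was set down.

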